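# Set the inspection camera, load the specimen slide and wind it to its stop

### The job

First set the inspection camera: loosen the wing knob that clamps the swivelling camera head, swing the head until its pointer stands opposite the index tab on the graduated base, and tighten the knob fully again. Then put all the round grey specimen mounts from the bench flat into the tray of the slide carriage, and only after that wind the handwheel until the carriage touches its stop block. Leave the dye bottle, the beaker and the timer behind the slide where they are.

Things in the scene. Friction and masses are not known exactly. Their poses are not given: they have to be found in the camera images.
- clamp (a joint): wing knob on top of the camera stand, angle in rad: 0 = tight (as at the start), turning it counter-clockwise seen from above loosens it, up to 1.3 at its end; it stays where it is left (friction 0.15 N m, a little more when tight). Tight, it locks the head (some 30 N at the handle would be needed to force it); the head swings freely above 0.5
- clamp_grip (a point): middle of the wing of the knob, on the upright swivel axis of the stand. The wing is a bar 52 mm long (along this frame's x), 14 mm thick (y), its top 13 mm above this point and its foot 13 mm below; under it is a round collar of 40 mm diameter
- head (a joint): swivel angle of the camera head about the upright axis of the stand, rad, counter-clockwise positive from above, range -1.2 to 1.2; light friction, stays where it is left
- head_handle (a point): middle of the upright round handle on the boom of the camera head: 16 mm diameter, 80 mm from the swivel axis, its top 18 mm above this point; the boom's top is 28 mm below this point. A 40 mm wide camera, 62 mm high over the bench, begins 18 mm farther out along the boom. The head frame's -x is the way the pointer points, +y the way the boom and lens point
- head_pointer (a point): tip of the pointer on the swivelling head, 63 mm from the swivel axis, 24 mm above the bench; the pointer points along its -x
- index_tab (a point): inner end of the index tab (6 mm wide, upright, dark) on the ring of the stand's base, 67 mm from the swivel axis; the tab lies in the direction -x from the axis. It is fixed; its place on the ring differs from start to start. The head is on its mark when its pointer is in line with the tab
- tray (a point): centre of the floor of the carriage tray, 32 mm above the bench. The tray is 62 mm wide inside (x) and 148 mm long inside (y, along the slide), with a rim 8 mm high and 4 mm thick; four mounts fit in one row along y at 36 mm pitch
- carriage (a joint): travel of the carriage in m: 0 at the handwheel end, growing toward the stop block (along the tray's -y). It is geared to the handwheel and resists about 25 N of pushing by hand
- carriage_end (a point): middle of the end face of the carriage that meets the stop
- stop_face (a point): face of the fixed steel stop block that the carriage shall touch; its +y points along the slide to the carriage. The gap is 45 to 65 mm at the start
- wheel (a joint): angle of the handwheel in rad, growing clockwise seen from above; 25 mm of carriage travel to one turn, so about 2 to 3 turns to the stop; friction 0.1 N m, stays where it is left; it stops dead when the carriage meets the stop
- wheel_axis (a point): point on the upright axis of the handwheel (black disc, 80 mm diameter, top 57 mm above the bench) at the middle height of the crank grip, 82 mm above the bench. The slide's bed plate is 110 mm wide, 330 mm long and 12 mm thick; its centre lies 124 mm from this axis along the tray's -y
- crank (a point): middle of the upright crank grip on the handwheel: a freely spinning sleeve 15 mm in diameter, 30 mm from the wheel's axis, from 58 to 102 mm above the bench
- mount1: resin specimen mount: plain grey cylinder, 30 mm diameter, 26 mm high, 30 g, standing flat on the bench; a small metal rectangle shows in its top face. Origin at the centre of its underside, z up. Two to four of the mounts are present (None: absent). They start in a loose row on the bench between the camera stand and the slide, about 45 mm apart from right to left; a fixed power strip, up to 60 mm high with its plugs, lies behind them (x 0.513 to 0.567, y -0.265 to -0.015)
- mount2: another such mount, as mount1
- mount3: another such mount, as mount1
- mount4: another such mount, as mount1
- dye_bottle: bystander: reagent bottle with orange cap, 52 mm diameter, 98 mm high, behind the slide; origin under its centre
- beaker: bystander: small glass beaker, 61 mm diameter, 76 mm high, behind the slide; origin under its centre
- timer: bystander: white bench timer, 66x62x18 mm, behind the slide; origin under its centre

How it is judged:
On the way, in this order (a step that is already met when the one before it is completed fails the run):
1. the clamp knob is loosened (value of joint clamp above 0.6 rad), for 0.2 s.
2. the head is swung to the index tab with the clamp loose (angle between the x axis of head_pointer and the x axis of index_tab, either way round below 0.07 rad and value of joint clamp above 0.4 rad), for 0.2 s.
3. the clamp is tight again with the head on the mark (angle between the x axis of head_pointer and the x axis of index_tab, either way round below 0.07 rad and value of joint clamp below 0.15 rad), for 0.2 s.
4. all mounts present lie flat in the tray (x of mount1 in the frame of tray between -0.018 and 0.018 m and y of mount1 in the frame of tray between -0.06 and 0.06 m and z of mount1 in the frame of tray between -0.004 and 0.004 m and angle between each of mount1, mount2, mount3, mount4's own z axis and vertical below 0.1 rad and x of mount2 in the frame of tray between -0.018 and 0.018 m and y of mount2 in the frame of tray between -0.06 and 0.06 m and z of mount2 in the frame of tray between -0.004 and 0.004 m and x of mount3 in the frame of tray between -0.018 and 0.018 m and y of mount3 in the frame of tray between -0.06 and 0.06 m and z of mount3 in the frame of tray between -0.004 and 0.004 m and x of mount4 in the frame of tray between -0.018 and 0.018 m and y of mount4 in the frame of tray between -0.06 and 0.06 m and z of mount4 in the frame of tray between -0.004 and 0.004 m), for 0.2 s.
5. the carriage touches the stop with all mounts in the tray (all of step 4 and y of carriage_end in the frame of stop_face below 0.002 m), for 0.2 s.
At the end, for the whole second after the job is handed in: The head's pointer is in line with the index tab within 4 degrees (0.07 rad) and the clamp knob is within 0.15 rad of tight; every mount present stands flat and at rest on the floor of the tray inside its rim; the carriage is within 2 mm of the stop block (all of step 3 and all of step 5 and linear speed of each of mount1, mount2, mount3, mount4 below 0.02 m/s); the robot touches nothing.
It fails at once if the dye bottle is moved by more than 3 cm (distance of dye_bottle from where it was at the start of the episode above 0.03 m).
It fails at once if the beaker is moved by more than 3 cm (distance of beaker from where it was at the start of the episode above 0.03 m).
It fails at once if the timer is moved by more than 3 cm (distance of timer from where it was at the start of the episode above 0.03 m).
Of mount1, mount2, mount3, mount4 only 2 to 4 are there at a start; the rules pass over those that are not, and their reading is None.
At some moment in a run one of mount1, mount2, mount3, mount4 may be knocked a few centimetres aside while the robot is not near it.
It also fails if it takes over 208 s, if anything falls off the work surface, if the arm or the gripper's body presses on something with over 40 N, if the wrist force passes 120 N, or if a joint passes its speed limit or range.

### The arm

A 7-joint arm with a two-finger parallel gripper is mounted at the origin on a cart in front of the work surface, level with it; the furniture and walls round the work are solid. World frame = base frame: x ahead of the robot, y to its left, z up, the work surface at z = 0. Lengths are in m, angles in rad, forces in N, time in s.
With the tool pointing down it reaches from about 0.4 to 0.85 m from the base axis. Payload 10.4 kg.
Tool frame: the origin (TCP) lies at the very end of the fingers, on their centre line; the grasp point (between the pads) lies 19 mm behind it (manip.grip_point_offset is the distance from the TCP to the grasp point, in m); z points along the fingers, y is the line along which they close (so a half turn about z gives the same grasp; the last joint's range is limited). The gripper opens to 85 mm and grips with 20 to 120 N. Pads are 22 mm wide; open, the fingers measure 114 mm over their backs; the gripper's body (76 mm by 85 mm) begins 54 mm behind the grasp point. The pads swing forward as they close: fully open they stand 13 mm farther back than shut.
Start: joints at [1.201, 0.332, -0.065, 1.46, 0.022, 1.35, -0.088], TCP at [0.212, -0.588, 0.231] pointing down, gripper open.
Joint ranges: [-2.6, 2.6], [-0.5, 2.12], [-1.47, 1.34], [0.16, 2.42], [-1.27, 4.41], [0.06, 2.06], [-2.6, 2.6]. Speed limits (rad/s): [2.22, 2.22, 2.79, 2.79, 3.14, 3.14, 3.14].

### API

Orientations are given as a unit quaternion [x, y, z, w].
In Python, from workcell import manip gives the robot as it stands. The module is installed in compiled form; this text tells all that it offers.
- The arm moves only by the shell command python3 -m inch 'ROWS' [OPENING] [FORCE]. ROWS is JSON, a list of rows, each a list of 2 entries, a list of its own where there are three numbers: the shift along the tool's x, y, z each as a share of 0.08 m, from -1 to 1, then the turn, a rotation vector about the tool's x, y, z each as a share of 45 degrees, from -1 to 1. A call has exactly 10 rows; each row is the pose to reach, as a shift and turn from the pose commanded when the call began, along the tool's axes at that moment; what a row does not reach only later rows make up. A row lasts 1/10 s, in which the tool goes at most 50 mm and 8.59 degrees, less where a joint would pass 70% of its speed; a pose out of reach is approached as far as the arm can. A call with a number of a shift or a turn outside -1 to 1 is refused whole. A call with a gripper value outside its range is refused whole. OPENING is the opening, from 0 (shut) to 1 (fully open), set as the call begins (- or left out, the last holds). The fingers move at their own pace and stop on an object; FORCE is the grip in N (left out, the last holds). Time passes only in rows, so rows that repeat a pose let the fingers close, or fill a call up. It gives the time, the measured TCP pose, the force, the opening and the grip force at its end, in the units of the state.
- manip.get_obs(): the state, without advancing time (a new reading comes with each control period).
- manip.camera(name): name is "scene" or "side" or "wrist"; returns the picture (400x640x3 uint8, red, green, blue); there is no depth.
- manip.camera_params(name): a dict with "fov_y" (degrees; the focal length in pixels is half the picture's height over the tangent of half this angle, whatever the lens; pixels are square), "cx", "cy" (the principal point, pixels), "k1" (the pictures are not rectified: a ray, as slopes to the right and down, at radius r is drawn at 1 + k1 r^2 times it, then the intrinsics apply), "camera_from_world" (4x4, takes a point from world to camera coordinates); the wrist camera has in their place "T_tool_cam" (4x4, takes a point from camera to tool coordinates, whose origin is the TCP and whose axes are the flange's). Camera axes: x right, y up, looking along -z (the intrinsics and any distortion apply to the point x, -y, -z); pixel columns grow to the right and rows downward; lengths in m; the calibration is good to about 2 mm. A picture is of the moment at which its call begins: read the wrist's pose just before it. camera_params takes no time and is no camera call.
- manip.hand_in(): hands the job in; it is judged then, once.
The state is a dict: "clock": time; "joint_pos": joint angles; "joint_velocities": joint speeds; "tau": joint torques, N m; "position": TCP position; "ee_rot": TCP orientation; "ft_force": force on the tool from outside, world axes, zero at the start; "torque": the same for the moment, N m; "grip_width": opening from 0.0 (shut) to 1.0 (fully open); "grasp_force": force on a finger pad.
Only numpy, scipy, OpenCV 4.12 (cv2) and the standard library are available. Lean on these libraries where they do the work, as an engineer would, in place of code of your own. Each camera call takes 0.05 s, during which the arm holds its last target. There are 200 camera calls.

## Working session

There is one attempt and no reset: what is moved stays moved. The work goes in short steps, Python scripts to look and compute and a shell command to move; the robot and the scene stay as the last step left them, time stands still between calls to the robot, and variables do not carry over. Pictures are saved under pics/ and viewed, at most 14 in all, crops included, and the job is handed in when it is done.

```bash
mkdir -p pics; cat > h.py <<'E'
import numpy as np, cv2
from workcell import manip
from scipy.spatial.transform import Rotation as R
def shot(name,fn):
    o=manip.get_obs(); im=manip.camera(name); cv2.imwrite('pics/'+fn,im[:,:,::-1]); 
    if name=='wrist': np.save('pics/'+fn+'.npy',np.r_[o['position'],o['ee_rot']])
    return im
def cam(name,pose=None):
    p=manip.camera_params(name); f=200/np.tan(np.radians(p['fov_y'])/2)
    if name=='wrist':
        T=np.eye(4);T[:3,:3]=R.from_quat(pose[3:]).as_matrix();T[:3,3]=pose[:3]
        W=T@np.array(p['T_tool_cam'])
    else: W=np.linalg.inv(np.array(p['camera_from_world']))
    return f,p['cx'],p['cy'],p['k1'],W
def px2w(name,u,v,z,pose=None):
    f,cx,cy,k1,W=cam(name,pose)
    d=np.array([(u-cx)/f,(v-cy)/f]); s=d.copy()
    for _ in range(20): s=d/(1+k1*(s@s))
    r=W[:3,:3]@np.array([s[0],-s[1],-1]); o=W[:3,3]
    return o+r*(z-o[2])/r[2]
def w2px(name,P,pose=None):
    f,cx,cy,k1,W=cam(name,pose)
    q=np.linalg.inv(W)@np.r_[P,1]; s=np.array([q[0],-q[1]])/-q[2]
    s=s*(1+k1*(s@s)); return np.array([cx+f*s[0],cy+f*s[1]])
def tool(P,yaw=None):
    "shift shares from the present pose to TCP world P"
    o=manip.get_obs(); M=R.from_quat(o['ee_rot'])
    return M.inv().apply(np.array(P)-o['position'])/0.08
E
python3 - <<'E'
from h import *
o=manip.get_obs(); print(o); print(R.from_quat(o['ee_rot']).as_matrix().round(3), manip.grip_point_offset)
for c in ['scene','side','wrist']:
    shot(c,c+'0.png'); 
    p=manip.camera_params(c);print(c,p)
E
```

```text
{'clock': 0.0, 'joint_pos': array([ 1.20139968,  0.33290856, -0.06471756,  1.46094893,  0.02156419,
        1.34985871, -0.08847199]), 'joint_velocities': array([-0.00085846, -0.00140594, -0.00114484,  0.00041731, -0.00030591,
        0.00124748,  0.00260128]), 'tau': array([-1.09022028e-03, -6.25443578e+01,  4.85114101e-02, -3.91606092e+01,
        1.62664888e-02,  9.79060162e-03, -1.97012122e-05]), 'position': array([ 0.21232124, -0.58743948,  0.2304894 ]), 'ee_rot': array([ 9.84998895e-01,  1.72559165e-01, -1.34954051e-04, -7.02165488e-04]), 'ft_force': array([ 0.51131375, -0.36174103, -1.13077245]), 'torque': array([ 0.01125592, -0.02416174, -0.00278319]), 'grasp_force': 0.0, 'grip_width': 1.0021880111478216}
[[ 0.94   0.34  -0.001]
 [ 0.34  -0.94   0.001]
 [-0.    -0.001 -1.   ]] 0.0187
scene {'fov_y': 57.14643470676555, 'cx': 318.88772576948276, 'cy': 199.66715070704555, 'k1': -0.03514136644798049, 'camera_from_world': array([[-0.54885337, -0.83587287, -0.0087477 ,  0.28151245],
       [ 0.35126261, -0.24011787,  0.90496298, -0.27134541],
       [-0.75853448,  0.49361924,  0.42
[... 234 characters left out ...]
9766, -0.21572955,  0.0174255 , -0.50093951],
       [ 0.12745631,  0.63814337,  0.75929436, -0.14107491],
       [-0.1749222 , -0.73907632,  0.65051397, -1.0483992 ],
       [ 0.        ,  0.        ,  0.        ,  1.        ]])}
wrist {'fov_y': 70.5780209820137, 'cx': 316.7641263998217, 'cy': 203.25697402926355, 'k1': -0.048058095212373836, 'T_tool_cam': array([[ 9.11754357e-04,  9.49893210e-01,  3.12573284e-01,
         7.98460568e-02],
       [ 9.99999531e-01, -9.68203366e-04,  2.53888420e-05,
        -5.33893431e-04],
       [ 3.26751195e-04,  3.12573115e-01, -9.49893647e-01,
        -1.43963798e-01],
       [ 0.00000000e+00,  0.00000000e+00,  0.00000000e+00,
         1.00000000e+00]])}
```

View pics/scene0.png

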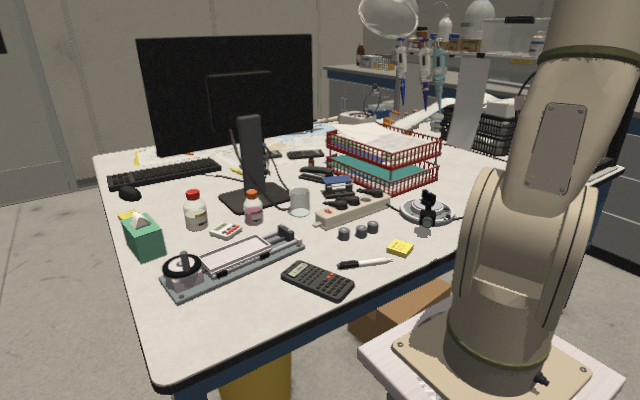

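View pics/side0.png

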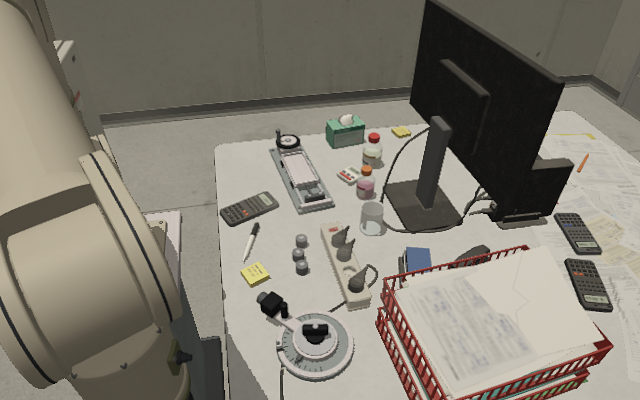

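The side view shows three mounts near (302,240), (298,254) and (302,267), the camera stand at (316,335), and the handwheel at (288,141) with its crank to the left. I'll measure on an enlarged side view.

```bash
python3 - <<'E'
from h import *
im=cv2.imread('pics/side0.png')
a=cv2.resize(im[280:390,240:370],None,fx=5,fy=5,interpolation=cv2.INTER_CUBIC)
b=cv2.resize(im[120:275,230:370],None,fx=5,fy=5,interpolation=cv2.INTER_CUBIC)[:, :]
cv2.imwrite('pics/a.png',a);cv2.imwrite('pics/b.png',cv2.resize(b,(542,600)))
for n,u,v,z in [('m1',301.5,237,.026),('m2',298,251,.026),('m3',302,263,.026),('clamp',316,328,.08),('wheel',288,142,.057),('stopend',330,207,.012)]:
    print(n,px2w('side',u,v,z).round(3))
E
```

```text
m1 [ 0.459 -0.04   0.026]
m2 [ 0.442 -0.085  0.026]
m3 [ 0.444 -0.125  0.026]
clamp [ 0.431 -0.339  0.08 ]
wheel [0.49  0.351 0.057]
stopend [0.56  0.072 0.012]
```

View pics/a.png

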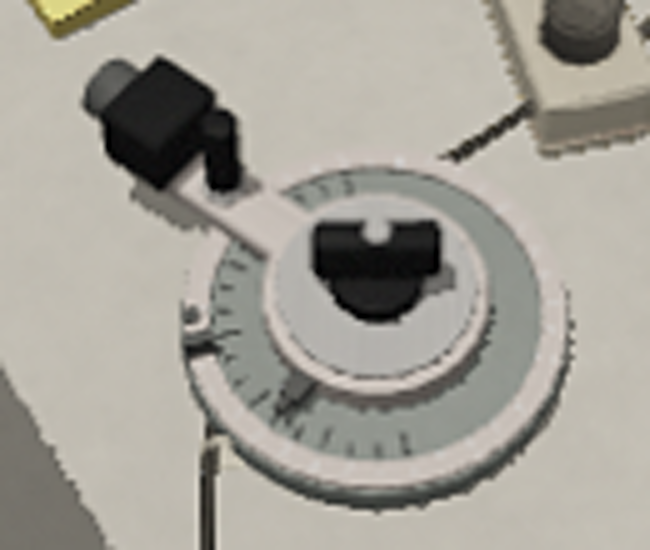

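View pics/b.png

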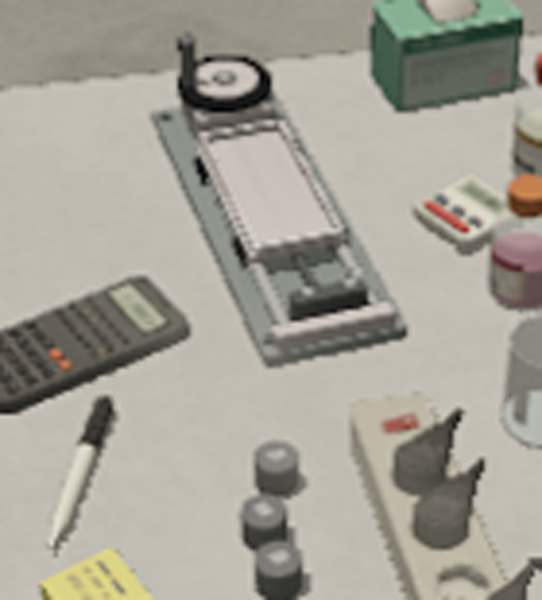

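The enlarged crops show the index tab at side pixel (280,349), the pointer tip at about (298,361), and the wing lying roughly along image x. The tray is empty, with its end near the stop. Next I'll go above the stand and look from close by.

```bash

python3 -m inch '[[[0.1,-0.05,-0.1],[0,0,0]],[[0.25,-0.12,-0.1],[0,0,0]],[[0.4,-0.2,-0.2],[0,0,0]],[[0.6,-0.3,-0.2],[0,0,0]],[[0.8,-0.4,-0.2],[0,0,0]],[[1,-0.5,-0.2],[0,0,0]],[[1,-0.5,-0.2],[0,0,0]],[[1,-0.5,-0.2],[0,0,0]],[[1,-0.5,-0.2],[0,0,0]],[[1,-0.5,-0.2],[0,0,0]]]' | tail -3
python3 -m inch '[[[0.2,-0.05,-0.1],[0,0,0]],[[0.4,-0.12,-0.1],[0,0,0]],[[0.6,-0.2,-0.2],[0,0,0]],[[0.8,-0.3,-0.2],[0,0,0]],[[1,-0.4,-0.2],[0,0,0]],[[1,-0.5,-0.2],[0,0,0]],[[1,-0.5,-0.2],[0,0,0]],[[1,-0.5,-0.2],[0,0,0]],[[1,-0.5,-0.2],[0,0,0]],[[1,-0.5,-0.2],[0,0,0]]]' >/dev/null
python3 -m inch '[[[0.2,-0.05,-0.1],[0,0,0]],[[0.4,-0.12,-0.1],[0,0,0]],[[0.6,-0.2,-0.2],[0,0,0]],[[0.8,-0.3,-0.2],[0,0,0]],[[1,-0.4,-0.2],[0,0,0]],[[1,-0.5,-0.2],[0,0,0]],[[1,-0.5,-0.2],[0,0,0]],[[1,-0.5,-0.2],[0,0,0]],[[1,-0.5,-0.2],[0,0,0]],[[1,-0.5,-0.2],[0,0,0]]]' >/dev/null
python3 -m inch '[[[0.2,-0.05,-0.1],[0,0,0]],[[0.4,-0.12,-0.1],[0,0,0]],[[0.6,-0.2,-0.2],[0,0,0]],[[0.8,-0.3,-0.2],[0,0,0]],[[1,-0.4,-0.2],[0,0,0]],[[1,-0.5,-0.2],[0,0,0]],[[1,-0.5,-0.2],[0,0,0]],[[1,-0.5,-0.2],[0,0,0]],[[1,-0.5,-0.2],[0,0,0]],[[1,-0.5,-0.2],[0,0,0]]]' 0.5
python3 -c "
from h import *
shot('wrist','w1.png')"
```

```text
ft_force: [-0.9, 0.9, 0.2]
grip_width: 1.003
grasp_force: 0.0
clock: 4.15
position: [0.4585, -0.3294, 0.2953]
ee_rot: [0.985, 0.172, -0.0, 0.0]
ft_force: [-0.5, 0.6, -0.1]
grip_width: 0.5
grasp_force: 0.0
```

View pics/w1.png

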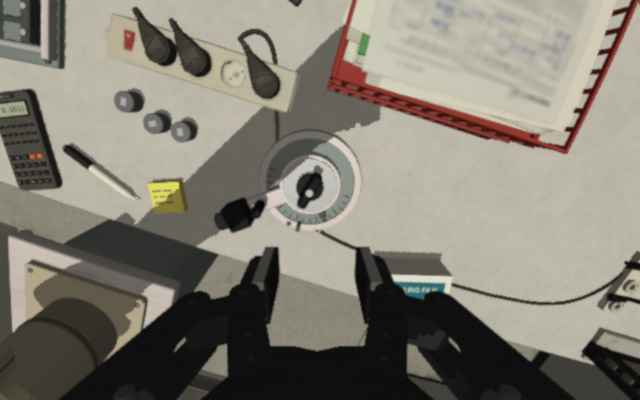

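The wrist view shows the stand at (310,185), the head boom pointing left to (235,213), the knob at (309,187), and the tab near (291,226). I'll enlarge it.

```bash
python3 - <<'E'
import cv2
im=cv2.imread('pics/w1.png')
cv2.imwrite('pics/w1c.png',cv2.resize(im[122:240,210:370],None,fx=5,fy=5,interpolation=cv2.INTER_CUBIC))
E
```

```text
(no output)
```

View pics/w1c.png

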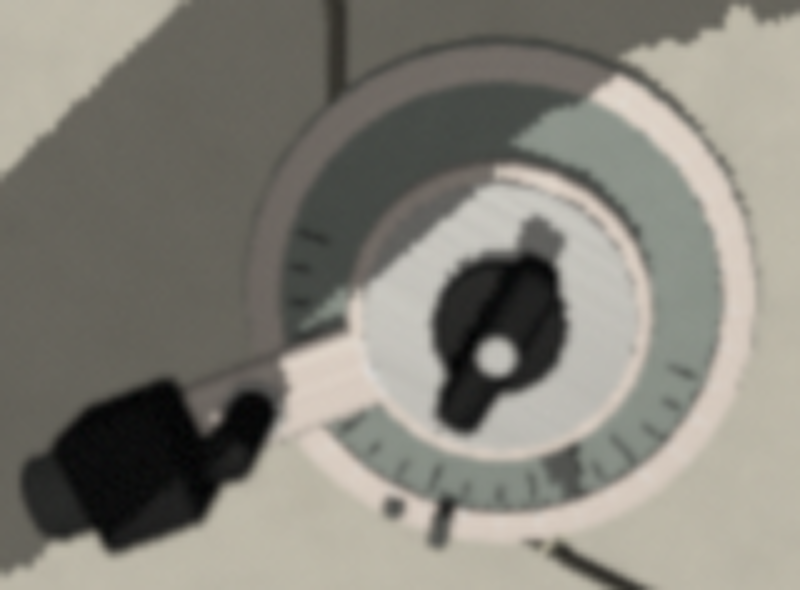

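```bash
python3 - <<'E'
from h import *
pose=np.load('pics/w1.png.npy')
g=lambda u,v,z: px2w('wrist',210+u/5,122+v/5,z,pose)
c=g(502,290,.018); print('ring c',c.round(4), 'r',np.linalg.norm(g(250,290,.018)-g(755,290,.018))/2)
print('plate', g(501,311,.034).round(4), np.linalg.norm(g(350,311,.03)-g(652,311,.03)))
for z in (.045,.05,.06): print('collar',z,g(500,322,z).round(4),np.linalg.norm(g(435,322,z)-g(565,322,z)))
pt=g(572,490,.024); tb=g(445,503,.024)
for n,p in (('ptr',pt),('tab',tb)): d=p-c; print(n,p.round(4),np.hypot(*d[:2]).round(4),np.degrees(np.arctan2(d[1],d[0])))
a,b=g(450,425,.07),g(540,262,.07); d=b-a; print('wing',((a+b)/2).round(4),np.linalg.norm(d),np.degrees(np.arctan2(d[1],d[0])))
print(np.degrees(np.arctan2((g(570,440,.024)-g(572,490,.024))[1],(g(570,440,.024)-g(572,490,.024))[0])))
for z in (.04,.06,.08,.1): print(z,((w2px('wrist',[c[0],c[1],z],pose)-[210,122])*5).round(), w2px('side',[c[0],c[1],z]).round(1))
E
```

```text
ring c [ 0.4349 -0.327   0.018 ] r 0.07731922526859251
plate [ 0.4325 -0.3279  0.034 ] 0.09017715561642939
collar 0.045 [ 0.4321 -0.328   0.045 ] 0.03747138630373832
collar 0.05 [ 0.4334 -0.3276  0.05  ] 0.03699621821326351
collar 0.06 [ 0.4359 -0.327   0.06  ] 0.03604588203231394
ptr [ 0.3828 -0.3689  0.024 ] 0.0669 -141.15967399982344
tab [ 0.365  -0.3327  0.024 ] 0.0702 -175.35996483174898
wing [ 0.4319 -0.327   0.07  ] 0.052184725181390564 -8.549177700311875
22.467808973388177
0.04 [500. 308.] [316.4 333.6]
0.06 [499. 325.] [316.5 328. ]
0.08 [497. 345.] [316.7 322.2]
0.1 [495. 367.] [316.8 316.2]
```

```bash

python3 -m inch '[[[-0.1,-0.05,0.2],[0,0,0.15]],[[-0.2,-0.1,0.4],[0,0,0.3]],[[-0.29,-0.13,0.6],[0,0,0.45]],[[-0.29,-0.13,0.8],[0,0,0.63]],[[-0.29,-0.13,1],[0,0,0.63]],[[-0.29,-0.13,1],[0,0,0.63]],[[-0.29,-0.13,1],[0,0,0.63]],[[-0.29,-0.13,1],[0,0,0.63]],[[-0.29,-0.13,1],[0,0,0.63]],[[-0.29,-0.13,1],[0,0,0.63]]]' >/dev/null
python3 -m inch '[[[0,0,0.2],[0,0,0]],[[0,0,0.4],[0,0,0]],[[0,0,0.6],[0,0,0]],[[0,0,0.8],[0,0,0]],[[0,0,1],[0,0,0]],[[0,0,1],[0,0,0]],[[0,0,1],[0,0,0]],[[0,0,1],[0,0,0]],[[0,0,1],[0,0,0]],[[0,0,1],[0,0,0]]]'
python3 -c "
from h import *
shot('wrist','w2.png');shot('side','s2.png')
o=manip.get_obs();print(R.from_quat(o['ee_rot']).as_matrix().round(3)[:,0],o['joint_pos'].round(2))
a=cv2.imread('pics/w2.png')[150:400,170:470];b=cv2.imread('pics/s2.png')[230:380,230:410]
cv2.imwrite('pics/v2.png',np.vstack([cv2.resize(a,(400,333)),cv2.resize(b,(400,333))])[:600])"
```

```text
clock: 6.2
position: [0.4339, -0.3269, 0.136]
ee_rot: [0.997, -0.074, 0.0, 0.0]
ft_force: [-0.6, 0.1, -0.4]
grip_width: 0.504
grasp_force: 0.0
[ 0.989 -0.148  0.001] [ 0.78  0.24 -0.25  1.79  0.07  1.12 -1.21]
```

View pics/v2.png

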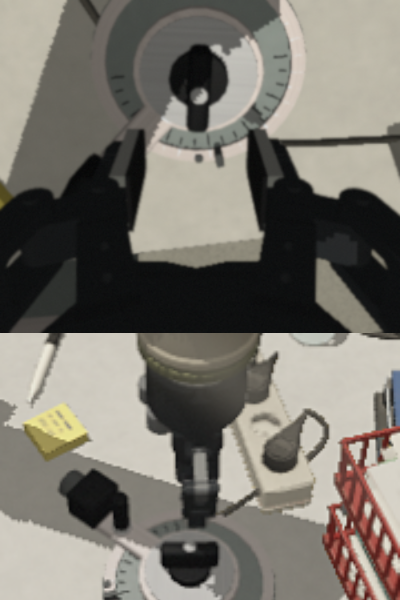

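The wing now lies vertical in the wrist view, centred between the fingers at about (319,218).

```bash

python3 -c "
from h import *
p=np.load('pics/w2.png.npy')
for z in (.05,.063,.076): print(px2w('wrist',319.5,218,z,p).round(4))
for q in [(319,184),(319,248)]: print(px2w('wrist',*q,.076,p).round(4))"
python3 -m inch '[[[0,0,0.15],[0,0,0]],[[0,0,0.3],[0,0,0]],[[0,0,0.45],[0,0,0]],[[0,0,0.6],[0,0,0]],[[0,0,0.7],[0,0,0]],[[0,0,0.8],[0,0,0]],[[0,0,0.85],[0,0,0]],[[0,0,0.9],[0,0,0]],[[0,0,0.92],[0,0,0]],[[0,0,0.92],[0,0,0]]]'
```

```text
[ 0.4242 -0.3276  0.05  ]
[ 0.4292 -0.3282  0.063 ]
[ 0.4342 -0.3288  0.076 ]
[ 0.4611 -0.3324  0.076 ]
[ 0.4087 -0.3247  0.076 ]
clock: 7.3
position: [0.4337, -0.3267, 0.0618]
ee_rot: [0.997, -0.074, 0.0, 0.0]
ft_force: [-0.6, -0.9, 0.1]
grip_width: 0.498
grasp_force: 0.0
```

```bash

python3 -m inch '[[[0,0,0],[0,0,0]],[[0,0,0],[0,0,0]],[[0,0,0],[0,0,0]],[[0,0,0],[0,0,0]],[[0,0,0],[0,0,0]],[[0,0,0],[0,0,0]],[[0,0,0],[0,0,0]],[[0,0,0],[0,0,0]],[[0,0,0],[0,0,0]],[[0,0,0],[0,0,0]]]' 0 60
python3 -m inch '[[[0,0,0],[0,0,-0.1]],[[0,0,0],[0,0,-0.2]],[[0,0,0],[0,0,-0.3]],[[0,0,0],[0,0,-0.4]],[[0,0,0],[0,0,-0.5]],[[0,0,0],[0,0,-0.6]],[[0,0,0],[0,0,-0.7]],[[0,0,0],[0,0,-0.8]],[[0,0,0],[0,0,-0.9]],[[0,0,0],[0,0,-1]]]' 
python3 -m inch '[[[0,0,0],[0,0,-0.1]],[[0,0,0],[0,0,-0.2]],[[0,0,0],[0,0,-0.3]],[[0,0,0],[0,0,-0.3]],[[0,0,0],[0,0,-0.3]],[[0,0,0],[0,0,-0.3]],[[0,0,0],[0,0,-0.3]],[[0,0,0],[0,0,-0.3]],[[0,0,0],[0,0,-0.3]],[[0,0,0],[0,0,-0.3]]]'
python3 -c "
from h import *
print(manip.get_obs()['torque'])" 
```

```text
clock: 8.3
position: [0.4337, -0.3283, 0.0625]
ee_rot: [0.997, -0.074, 0.001, 0.001]
ft_force: [-1.3, -6.1, 1.8]
grip_width: 0.139
grasp_force: 61.8
clock: 9.3
position: [0.4333, -0.3264, 0.0624]
ee_rot: [0.949, 0.315, -0.0, -0.0]
ft_force: [-4.9, 4.4, 9.7]
grip_width: 0.14
grasp_force: 62.8
clock: 10.3
position: [0.4328, -0.3259, 0.0623]
ee_rot: [0.906, 0.423, -0.001, -0.001]
ft_force: [-6.6, 5.8, 12.8]
grip_width: 0.141
grasp_force: 63.1
[1.26686968 1.73856971 0.03539614]
```

```bash

python3 -m inch '[[[0,0,0],[0,0,0]],[[0,0,0],[0,0,0]],[[0,0,0],[0,0,0]],[[0,0,0],[0,0,0]],[[0,0,-0.2],[0,0,0]],[[0,0,-0.4],[0,0,0]],[[0,0,-0.6],[0,0,0]],[[0,0,-0.8],[0,0,0]],[[0,0,-1],[0,0,0]],[[0,0,-1],[0,0,0]]]' 0.5
python3 -m inch '[[[0,0,-0.1],[0,0,-0.1]],[[0,0,-0.2],[0,0,-0.2]],[[0,0,-0.4],[0,0,-0.3]],[[0,0,-0.6],[0,0,-0.4]],[[0,0,-0.8],[0,0,-0.5]],[[0,0,-1],[0,0,-0.6]],[[0,0,-1],[0,0,-0.7]],[[0,0,-1],[0,0,-0.8]],[[0,0,-1],[0,0,-0.9]],[[0,0,-1],[0,0,-0.9]]]'
python3 -c "
from h import *
shot('wrist','w3.png');shot('side','s3.png')
a=cv2.imread('pics/w3.png')[100:400,100:500];b=cv2.imread('pics/s3.png')[250:385,230:410]
cv2.imwrite('pics/v3.png',np.vstack([cv2.resize(a,(400,300)),cv2.resize(b,(400,300))])[:600])
print(w2px('wrist',[.433,-.3275,.02],np.load('pics/w3.png.npy')))"
```

```text
clock: 11.3
position: [0.4348, -0.3273, 0.1437]
ee_rot: [0.906, 0.423, 0.001, 0.002]
ft_force: [1.1, 0.7, -0.2]
grip_width: 0.499
grasp_force: 0.0
clock: 12.3
position: [0.4335, -0.3266, 0.2208]
ee_rot: [0.703, 0.711, -0.0, -0.0]
ft_force: [0.4, 0.7, 0.4]
grip_width: 0.502
grasp_force: 0.0
[316.84816801 179.12586634]
```

View pics/v3.png

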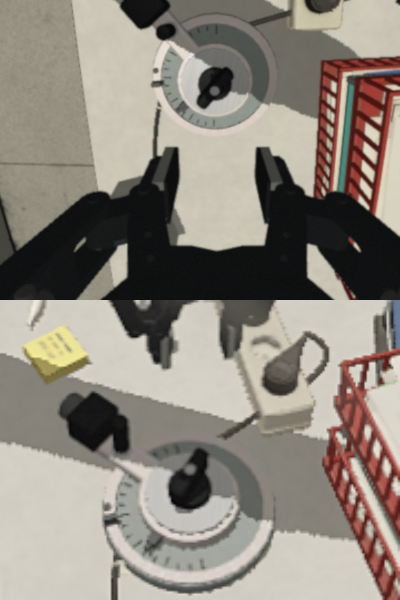

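The head hasn't moved. The knob is turned about 58° loose, and the handle is at wrist pixel (265,130).

```bash

python3 -c "
from h import *
p=np.load('pics/w3.png.npy')
c=np.array([.433,-.3275])
for a in (125,129.5,134):
  h=c+.08*np.array([np.cos(np.radians(a)),np.sin(np.radians(a))])
  for z in (.035,.08): print(a,z,h.round(4),w2px('wrist',[*h,z],p).round(),w2px('side',[*h,z]).round())
print(tool([.382,-.266,.16]))"
python3 -c "
import cv2
cv2.imwrite('pics/v3c.png',cv2.resize(cv2.imread('pics/w3.png')[80:240,210:390],None,fx=3.5,fy=3.5,interpolation=cv2.INTER_CUBIC))"
```

```text
125 0.035 [ 0.3871 -0.262 ] [277. 125.] [288. 312.]
125 0.08 [ 0.3871 -0.262 ] [271. 128.] [287. 299.]
129.5 0.035 [ 0.3821 -0.2658] [273. 129.] [286. 314.]
129.5 0.08 [ 0.3821 -0.2658] [266. 131.] [285. 301.]
134 0.035 [ 0.3774 -0.27  ] [269. 132.] [284. 316.]
134 0.08 [ 0.3774 -0.27  ] [261. 136.] [283. 303.]
[ 0.76158285 -0.6382047   0.76415084]
```

View pics/v3c.png

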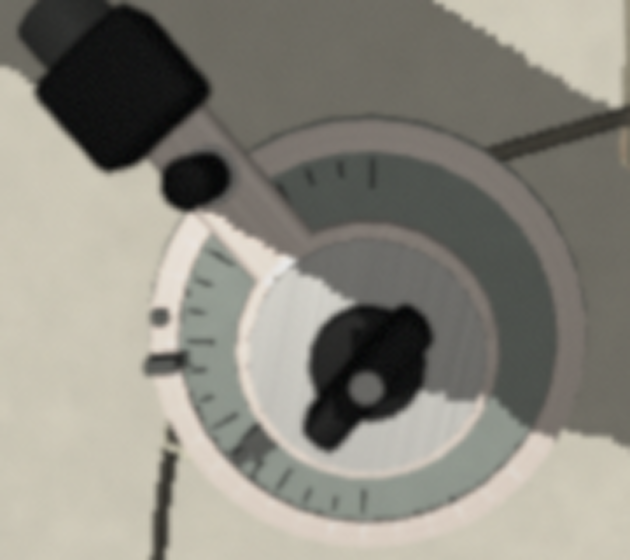

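```bash

python3 -c "
from h import *
p=np.load('pics/w3.png.npy')
g=lambda u,v,z:px2w('wrist',210+u/3.5,80+v/3.5,z,p)
c=g(366,329,.018);print(c)
for q in [(238,460),(186,360)]:
  for zz in (.022,.026):
    for cc in (c,np.array([.433,-.3275,0])):
      d=g(*q,zz)-cc;print(q,zz,np.hypot(*d[:2]).round(4),np.degrees(np.arctan2(d[1],d[0])).round(1))
"
python3 -m inch '[[[0.1,-0.1,0.1],[0,0,-0.1]],[[0.2,-0.2,0.2],[0,0,-0.2]],[[0.3,-0.3,0.3],[0,0,-0.3]],[[0.4,-0.4,0.4],[0,0,-0.4]],[[0.5,-0.5,0.5],[0,0,-0.5]],[[0.65,-0.6,0.6],[0,0,-0.65]],[[0.76,-0.64,0.76],[0,0,-0.8]],[[0.76,-0.64,0.76],[0,0,-0.86]],[[0.76,-0.64,0.76],[0,0,-0.86]],[[0.76,-0.64,0.76],[0,0,-0.86]]]' 0.55

```

```text
[ 0.43008579 -0.32143991  0.018     ]
(238, 460) 0.022 0.0676 -133.8
(238, 460) 0.022 0.0655 -139.3
(238, 460) 0.026 0.0661 -134.3
(238, 460) 0.026 0.0641 -139.9
(186, 360) 0.022 0.0651 -170.2
(186, 360) 0.022 0.0673 -175.7
(186, 360) 0.026 0.0642 -171.0
(186, 360) 0.026 0.0664 -176.6
clock: 13.4
position: [0.3821, -0.2665, 0.161]
ee_rot: [0.43, 0.903, -0.0, 0.0]
ft_force: [0.5, -0.1, 0.1]
grip_width: 0.546
grasp_force: 0.0
```

```bash

python3 -m inch '[[[0,0,0.2],[0,0,0]],[[0,0,0.4],[0,0,0]],[[0,0,0.6],[0,0,0]],[[0,0,0.8],[0,0,0]],[[0,0,1],[0,0,0]],[[0,0,1],[0,0,0]],[[0,0,1],[0,0,0]],[[0,0,1],[0,0,0]],[[0,0,1],[0,0,0]],[[0,0,1],[0,0,0]]]'
python3 -m inch '[[[0,0,0.1],[0,0,0]],[[0,0,0.2],[0,0,0]],[[0,0,0.3],[0,0,0]],[[0,0,0.3],[0,0,0]],[[0,0,0.3],[0,0,0]],[[0,0,0.3],[0,0,0]],[[0,0,0.3],[0,0,0]],[[0,0,0.3],[0,0,0]],[[0,0,0.3],[0,0,0]],[[0,0,0.3],[0,0,0]]]'
python3 -m inch '[[[0,0,0],[0,0,0]],[[0,0,0],[0,0,0]],[[0,0,0],[0,0,0]],[[0,0,0],[0,0,0]],[[0,0,0],[0,0,0]],[[0,0,0],[0,0,0]],[[0,0,0],[0,0,0]],[[0,0,0],[0,0,0]],[[0,0,0],[0,0,0]],[[0,0,0],[0,0,0]]]' 0 20
python3 -c "
from h import *
o=manip.get_obs();M=R.from_quat(o['ee_rot']); c=np.array([.433,-.3275]);h=o['position'][:2]-c
print(np.hypot(*h),np.degrees(np.arctan2(h[1],h[0])))
for a in range(-6,-37,-6):
  d=R.from_euler('z',a,degrees=True).apply([*h,0])-[*h,0]; print(a,(M.inv().apply(d)/.08).round(2),-a/45)"
```

```text
clock: 14.4
position: [0.3822, -0.2666, 0.0815]
ee_rot: [0.429, 0.903, -0.0, 0.001]
ft_force: [-0.2, -0.5, -0.5]
grip_width: 0.55
grasp_force: 0.0
clock: 15.4
position: [0.3819, -0.2664, 0.057]
ee_rot: [0.429, 0.903, -0.0, 0.0]
ft_force: [0.8, -0.8, -0.3]
grip_width: 0.546
grasp_force: 0.0
clock: 16.4
position: [0.3819, -0.2663, 0.0569]
ee_rot: [0.429, 0.903, -0.0, -0.0]
ft_force: [-3.1, 1.1, 4.9]
grip_width: 0.178
grasp_force: 20.3
0.07972749694943469 129.86021693355093
-6 [-0.   0.1 -0. ] 0.13333333333333333
-12 [-0.02  0.21 -0.  ] 0.26666666666666666
-18 [-0.05  0.31 -0.  ] 0.4
-24 [-0.08  0.41 -0.  ] 0.5333333333333333
-30 [-0.13  0.5  -0.  ] 0.6666666666666666
-36 [-0.18  0.59 -0.  ] 0.8
```

```bash

python3 -m inch '[[[0,0.1,0],[0,0,0.13]],[[-0.02,0.21,0],[0,0,0.27]],[[-0.05,0.31,0],[0,0,0.4]],[[-0.08,0.41,0],[0,0,0.53]],[[-0.13,0.5,0],[0,0,0.67]],[[-0.18,0.59,0],[0,0,0.8]],[[-0.18,0.59,0],[0,0,0.8]],[[-0.18,0.59,0],[0,0,0.8]],[[-0.18,0.59,0],[0,0,0.8]],[[-0.18,0.59,0],[0,0,0.8]]]'
python3 -m inch '[[[0,0,0],[0,0,0]],[[0,0,0],[0,0,0]],[[0,0,0],[0,0,0]],[[0,0,0],[0,0,0]],[[0,0,-0.2],[0,0,0]],[[0,0,-0.4],[0,0,0]],[[0,0,-0.6],[0,0,0]],[[0,0,-0.8],[0,0,0]],[[0,0,-1],[0,0,0]],[[0,0,-1],[0,0,0]]]' 0.55
python3 -m inch '[[[-0.2,0,-0.2],[0,0,0.2]],[[-0.4,0,-0.4],[0,0,0.4]],[[-0.6,0,-0.6],[0,0,0.6]],[[-0.8,0,-0.8],[0,0,0.8]],[[-1,0,-1],[0,0,1]],[[-1,0,-1],[0,0,1]],[[-1,0,-1],[0,0,1]],[[-1,0,-1],[0,0,1]],[[-1,0,-1],[0,0,1]],[[-1,0,-1],[0,0,1]]]' 0.55
python3 -c "
from h import *
shot('wrist','w4.png');p=np.load('pics/w4.png.npy');q=w2px('wrist',[.433,-.3275,.025],p).round().astype(int);print(q)
im=cv2.imread('pics/w4.png');x,y=max(q[0]-80,0),max(q[1]-75,0);print(x,y)
cv2.imwrite('pics/v4.png',cv2.resize(im[y:y+150,x:x+160],None,fx=4,fy=4,interpolation=cv2.INTER_CUBIC))"
```

```text
clock: 17.4
position: [0.4279, -0.2493, 0.057]
ee_rot: [0.687, 0.726, -0.0, 0.001]
ft_force: [0.2, -5.4, -0.3]
grip_width: 0.175
grasp_force: 20.3
clock: 18.4
position: [0.4287, -0.2481, 0.1388]
ee_rot: [0.687, 0.727, 0.0, 0.002]
ft_force: [-1.1, -0.0, -0.2]
grip_width: 0.552
grasp_force: 0.0
clock: 19.4
position: [0.432, -0.3272, 0.2165]
ee_rot: [0.913, 0.409, -0.0, -0.0]
ft_force: [-0.1, -0.3, -0.7]
grip_width: 0.548
grasp_force: 0.0
[318 179]
238 104
```

View pics/v4.png

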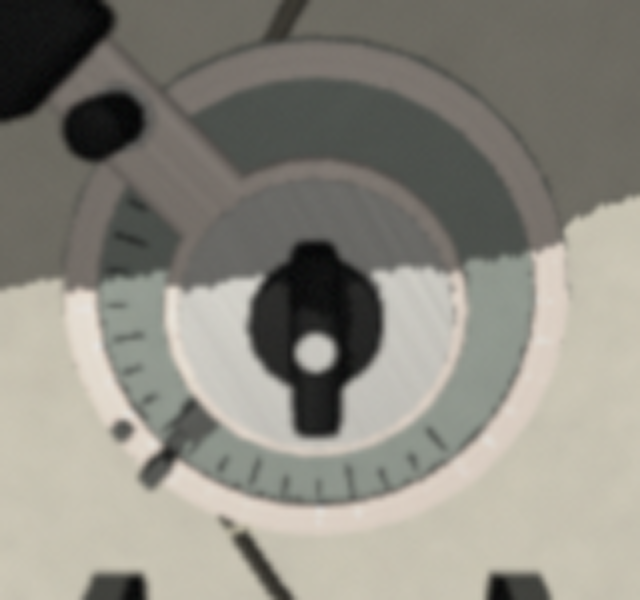

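```bash

python3 -c "
from h import *
p=np.load('pics/w4.png.npy')
g=lambda u,v,z:px2w('wrist',238+u/4,104+v/4,z,p)
c=(g(316,285,.018)+g(316,306,.03))/2;print(c)
for q in [(195,418),(172,452),(168,458),(150,484)]:
    for cc in (c,np.array([.433,-.3275,0])):
      d=g(*q,.024)-cc;print(q,np.hypot(*d[:2]).round(4),np.degrees(np.arctan2(d[1],d[0])).round(1))
"

```

```text
[ 0.43299906 -0.32529434  0.024     ]
(195, 418) 0.055 -175.6
(195, 418) 0.0548 -177.9
(172, 452) 0.0686 -173.6
(172, 452) 0.0684 -175.5
(168, 458) 0.0711 -173.3
(168, 458) 0.0709 -175.1
(150, 484) 0.0819 -172.4
(150, 484) 0.0816 -173.9
```

```bash
cat > pol.py <<'E'
from h import *
def run(fn,zt=.024):
    p=np.load(f'pics/{fn}.npy'); g=cv2.cvtColor(cv2.imread('pics/'+fn),cv2.COLOR_BGR2GRAY)
    for r in (.052,.056,.060,.070,.073,.076):
        out=[]
        A=np.arange(-205,-120,.5)
        P=np.array([w2px('wrist',[.433+r*np.cos(np.radians(a)),-.327+r*np.sin(np.radians(a)),.024 if r<.065 else zt],p) for a in A],np.float32)
        v=cv2.remap(g,P[:,0].reshape(1,-1),P[:,1].reshape(1,-1),cv2.INTER_LINEAR)[0].astype(float)
        w=np.clip(np.median(v)-25-v,0,None); i=w.argmax(); s=slice(max(i-14,0),i+15)
        print(fn,r,A[i],(w[s]@A[s]/w[s].sum()).round(1) if w.sum() else None, int(w.max()))
if __name__=='__main__':
    import sys
    for f in sys.argv[1:]: run(f)
E
python3 pol.py w1.png w4.png
```

```text
w1.png 0.052 -136.0 -137.8 42
w1.png 0.056 -137.5 -139.8 32
w1.png 0.06 -139.0 -139.6 21
w1.png 0.07 -175.0 -175.5 119
w1.png 0.073 -175.5 -175.7 106
w1.png 0.076 -175.5 -175.6 90
w4.png 0.052 -182.0 -180.2 47
w4.png 0.056 -181.5 -179.0 46
w4.png 0.06 -181.0 -178.1 34
w4.png 0.07 -176.0 -175.9 138
w4.png 0.073 -176.5 -175.7 119
w4.png 0.076 -176.5 -175.7 111
```

```bash
python3 - <<'E'
from h import *
L=[]
for fn,a0 in (('w1.png',-185),('w1.png',-155),('w4.png',-195)):
    p=np.load(f'pics/{fn}.npy'); g=cv2.imread('pics/'+fn)
    A=a0+np.arange(0,30,.05); r=np.linspace(.085,.04,190)
    P=np.array([[w2px('wrist',[.433+q*np.cos(a),-.327+q*np.sin(a),.024],p) for a in np.radians(A)] for q in r],np.float32)
    m=cv2.remap(g,P[...,0],P[...,1],cv2.INTER_CUBIC)
    for k in range(0,30,5): cv2.putText(m,str(a0+k),(k*20,12),0,.4,(0,0,255)); m[:,k*20]=(0,0,255)
    L.append(m)
cv2.imwrite('pics/pol.png',np.vstack(L))
E
```

```text
Traceback (most recent call last):
  File "h.py", line 22, in w2px
    f,cx,cy,k1,W=cam(name,pose)
                 ~~~^^^^^^^^^^^
  File "h.py", line 9, in cam
    p=manip.camera_params(name); f=200/np.tan(np.radians(p['fov_y'])/2)
ValueError: time passes only in moves, steps and waits
```

```bash
sed -i 's/^def cam(/import functools\nCP=functools.lru_cache(None)(manip.camera_params)\ndef cam(/; s/p=manip.camera_params(name); f/p=CP(name); f/' h.py
python3 - <<'E'
from h import *
L=[]
for fn,a0 in (('w1.png',-185),('w1.png',-155),('w4.png',-195)):
    p=np.load(f'pics/{fn}.npy'); g=cv2.imread('pics/'+fn)
    A=a0+np.arange(0,30,.05); r=np.linspace(.085,.04,190)
    P=np.array([[w2px('wrist',[.433+q*np.cos(a),-.327+q*np.sin(a),.024],p) for a in np.radians(A)] for q in r],np.float32)
    m=cv2.remap(g,P[...,0],P[...,1],cv2.INTER_CUBIC)
    for k in range(0,30,5): cv2.putText(m,str(a0+k),(k*20,12),0,.4,(0,0,255)); m[:,k*20]=(0,0,255)
    L.append(m)
cv2.imwrite('pics/pol.png',np.vstack(L))
E
```

```text
(no output)
```

View pics/pol.png

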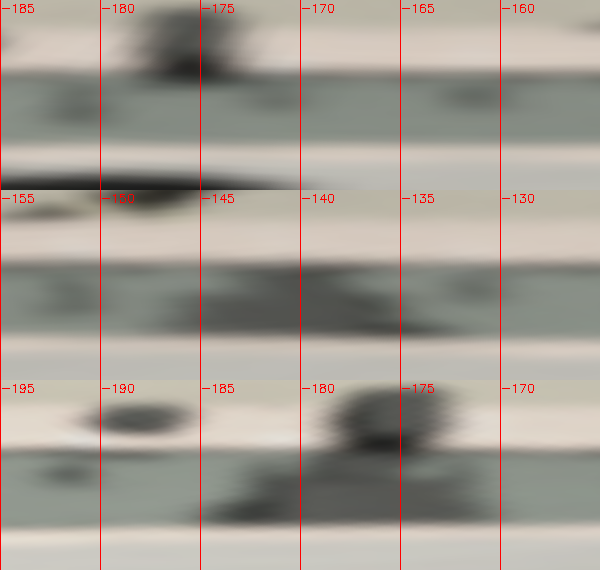

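The final polar strip puts the pointer at about -177° and the tab at -175.6°, so they are in line within about 1.5°. Next I'll tighten the knob.

```bash

python3 -m inch '[[[0,0,0.2],[0,0,-0.03]],[[0,0,0.4],[0,0,-0.03]],[[0,0,0.6],[0,0,-0.03]],[[0,0,0.8],[0,0,-0.03]],[[0,0,1],[0,0,-0.03]],[[0,0,1],[0,0,-0.03]],[[0,0,1],[0,0,-0.03]],[[0,0,1],[0,0,-0.03]],[[0,0,1],[0,0,-0.03]],[[0,0,1],[0,0,-0.03]]]' 0.45 >/dev/null
python3 -m inch '[[[0,0,0.15],[0,0,0]],[[0,0,0.3],[0,0,0]],[[0,0,0.45],[0,0,0]],[[0,0,0.6],[0,0,0]],[[0,0,0.7],[0,0,0]],[[0,0,0.8],[0,0,0]],[[0,0,0.85],[0,0,0]],[[0,0,0.9],[0,0,0]],[[0,0,0.92],[0,0,0]],[[0,0,0.92],[0,0,0]]]'
python3 -m inch '[[[0,0,0],[0,0,0]],[[0,0,0],[0,0,0]],[[0,0,0],[0,0,0]],[[0,0,0],[0,0,0]],[[0,0,0],[0,0,0]],[[0,0,0],[0,0,0]],[[0,0,0],[0,0,0]],[[0,0,0],[0,0,0]],[[0,0,0],[0,0,0]],[[0,0,0],[0,0,0]]]' 0 60
python3 -m inch '[[[0,0,0],[0,0,0.1]],[[0,0,0],[0,0,0.2]],[[0,0,0],[0,0,0.3]],[[0,0,0],[0,0,0.4]],[[0,0,0],[0,0,0.5]],[[0,0,0],[0,0,0.6]],[[0,0,0],[0,0,0.7]],[[0,0,0],[0,0,0.8]],[[0,0,0],[0,0,0.9]],[[0,0,0],[0,0,1]]]' 
python3 -m inch '[[[0,0,0],[0,0,0.05]],[[0,0,0],[0,0,0.1]],[[0,0,0],[0,0,0.15]],[[0,0,0],[0,0,0.2]],[[0,0,0],[0,0,0.25]],[[0,0,0],[0,0,0.3]],[[0,0,0],[0,0,0.3]],[[0,0,0],[0,0,0.3]],[[0,0,0],[0,0,0.3]],[[0,0,0],[0,0,0.3]]]'
python3 -c "
from h import *
print(manip.get_obs()['torque'])" 
```

```text
clock: 21.45
position: [0.4322, -0.3276, 0.0634]
ee_rot: [0.908, 0.419, 0.0, 0.0]
ft_force: [0.1, -0.2, 0.7]
grip_width: 0.451
grasp_force: 0.0
clock: 22.45
position: [0.4317, -0.3272, 0.0639]
ee_rot: [0.908, 0.419, -0.0, -0.0]
ft_force: [-4.5, 3.0, 8.0]
grip_width: 0.14
grasp_force: 58.9
clock: 23.45
position: [0.4321, -0.328, 0.0639]
ee_rot: [0.999, 0.038, 0.0, 0.0]
ft_force: [-1.7, -0.6, 3.0]
grip_width: 0.143
grasp_force: 58.6
clock: 24.45
position: [0.4321, -0.3282, 0.0639]
ee_rot: [0.997, -0.078, 0.0, 0.001]
ft_force: [-2.0, -0.9, 4.7]
grip_width: 0.139
grasp_force: 59.0
[-0.53043387  0.59831343  0.02458368]
```

```bash

python3 -m inch '[[[0,0,0],[0,0,0.03]],[[0,0,0],[0,0,0.06]],[[0,0,0],[0,0,0.09]],[[0,0,0],[0,0,0.1]],[[0,0,0],[0,0,0.1]],[[0,0,0],[0,0,0.1]],[[0,0,0],[0,0,0.1]],[[0,0,0],[0,0,0.1]],[[0,0,0],[0,0,0.1]],[[0,0,0],[0,0,0.1]]]'
python3 -c "
from h import *
print(manip.get_obs()['torque'])"
python3 -m inch '[[[0,0,0],[0,0,0]],[[0,0,0],[0,0,0]],[[0,0,0],[0,0,0]],[[0,0,0],[0,0,0]],[[0,0,-0.2],[0,0,0]],[[0,0,-0.4],[0,0,0]],[[0,0,-0.6],[0,0,0]],[[0,0,-0.8],[0,0,0]],[[0,0,-1],[0,0,0]],[[0,0,-1],[0,0,0]]]' 0.5
python3 -m inch '[[[0,0,-0.2],[0,0,0]],[[0,0,-0.4],[0,0,0]],[[0,0,-0.6],[0,0,0]],[[0,0,-0.8],[0,0,0]],[[0,0,-1],[0,0,0]],[[0,0,-1],[0,0,0]],[[0,0,-1],[0,0,0]],[[0,0,-1],[0,0,0]],[[0,0,-1],[0,0,0]],[[0,0,-1],[0,0,0]]]' 0.5
python3 - <<'E'
from h import *
shot('wrist','w5.png')
L=[]
for fn,a0 in (('w4.png',-195),('w5.png',-195)):
    p=np.load(f'pics/{fn}.npy'); g=cv2.imread('pics/'+fn)
    A=a0+np.arange(0,30,.05); r=np.linspace(.085,.04,190)
    P=np.array([[w2px('wrist',[.433+q*np.cos(a),-.327+q*np.sin(a),.024],p) for a in np.radians(A)] for q in r],np.float32)
    m=cv2.remap(g,P[...,0],P[...,1],cv2.INTER_CUBIC)
    for k in range(0,30,5): m[:,k*20]=(0,0,255)
    L.append(m)
im=cv2.imread('pics/w5.png'); q=w2px('wrist',[.433,-.3275,.025],p).astype(int);y=max(q[1]-75,0)
L.append(cv2.resize(im[y:y+120,q[0]-100:q[0]+100],(600,219*600//600)))
cv2.imwrite('pics/pol2.png',np.vstack(L))
E
```

```text
clock: 25.45
position: [0.4321, -0.3283, 0.0639]
ee_rot: [0.993, -0.117, 0.0, 0.001]
ft_force: [-2.7, -2.5, 5.2]
grip_width: 0.138
grasp_force: 59.0
[-0.58963574  0.64449872  0.18161987]
clock: 26.45
position: [0.4332, -0.3281, 0.1454]
ee_rot: [0.993, -0.117, 0.002, 0.001]
ft_force: [0.1, 0.4, 0.4]
grip_width: 0.495
grasp_force: 0.0
clock: 27.45
position: [0.4319, -0.3274, 0.2227]
ee_rot: [0.993, -0.117, -0.0, -0.0]
ft_force: [-0.3, 0.5, 0.0]
grip_width: 0.502
grasp_force: 0.0
```

View pics/pol2.png

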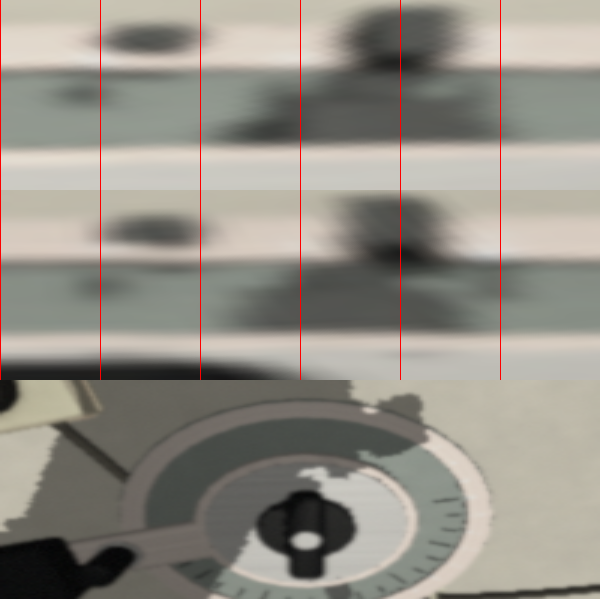

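The pointer remains within about 2° of the tab and the knob is at or slightly past its start angle, so it's tight. Next I'll move over the mounts.

```bash

python3 -m inch '[[[-0.02,-0.1,0],[0,0,-0.1]],[[-0.04,-0.2,0],[0,0,-0.2]],[[-0.06,-0.4,0],[0,0,-0.3]],[[-0.08,-0.6,0],[0,0,-0.4]],[[-0.1,-0.8,0],[0,0,-0.5]],[[-0.16,-0.99,0],[0,0,-0.6]],[[-0.16,-0.99,0],[0,0,-0.7]],[[-0.16,-0.99,0],[0,0,-0.85]],[[-0.16,-0.99,0],[0,0,-1]],[[-0.16,-0.99,0],[0,0,-1]]]' 0.55 >/dev/null
python3 -m inch '[[[0.1,-0.1,0],[0,0,-0.1]],[[0.2,-0.2,0],[0,0,-0.2]],[[0.3,-0.4,0],[0,0,-0.3]],[[0.4,-0.6,0],[0,0,-0.4]],[[0.6,-0.8,0],[0,0,-0.5]],[[0.72,-1,0],[0,0,-0.6]],[[0.72,-1,0],[0,0,-0.7]],[[0.72,-1,0],[0,0,-0.85]],[[0.72,-1,0],[0,0,-1]],[[0.72,-1,0],[0,0,-1]]]' >/dev/null
python3 -m inch '[[[0.2,-0.05,0],[0,0,-0.1]],[[0.4,-0.1,0],[0,0,-0.2]],[[0.6,-0.2,0],[0,0,-0.3]],[[0.8,-0.24,0],[0,0,-0.3]],[[1,-0.24,0],[0,0,-0.3]],[[1,-0.24,0],[0,0,-0.3]],[[1,-0.24,0],[0,0,-0.3]],[[1,-0.24,0],[0,0,-0.3]],[[1,-0.24,0],[0,0,-0.3]],[[1,-0.24,0],[0,0,-0.3]]]'
python3 - <<'E'
from h import *
shot('wrist','w6.png'); o=manip.get_obs(); print(o['joint_pos'].round(2))
p=np.load('pics/w6.png.npy')
for m in ([.459,-.04],[.442,-.085],[.444,-.125]): print(w2px('wrist',[*m,.026],p).round())
print(tool([.50,.21,.26]), w2px('wrist',[.49,.351,.057],p))
E
```

```text
clock: 30.5
position: [0.445, -0.0675, 0.2233]
ee_rot: [0.707, 0.707, -0.0, 0.0]
ft_force: [-0.1, -0.5, 1.1]
grip_width: 0.548
grasp_force: 0.0
[ 0.57 -0.03 -0.5   1.89 -0.01  1.28  0.07]
[329. 157.]
[315. 193.]
[316. 222.]
[ 3.46632357  0.68704883 -0.45931155] [ 368.90330883 -272.94797233]
```

```bash

python3 -m inch '[[[0.2,0.05,-0.1],[0,0,0]],[[0.4,0.1,-0.2],[0,0,0]],[[0.6,0.2,-0.3],[0,0,0]],[[0.8,0.3,-0.4],[0,0,0]],[[1,0.4,-0.46],[0,0,0]],[[1,0.5,-0.46],[0,0,0]],[[1,0.6,-0.46],[0,0,0]],[[1,0.69,-0.46],[0,0,0]],[[1,0.69,-0.46],[0,0,0]],[[1,0.69,-0.46],[0,0,0]]]' >/dev/null
python3 -m inch '[[[0.2,0,0],[0,0,0]],[[0.4,0,0],[0,0,0]],[[0.6,0,0],[0,0,0]],[[0.8,0,0],[0,0,0]],[[1,0,0],[0,0,0]],[[1,0,0],[0,0,0]],[[1,0,0],[0,0,0]],[[1,0,0],[0,0,0]],[[1,0,0],[0,0,0]],[[1,0,0],[0,0,0]]]' >/dev/null
python3 -m inch '[[[0.2,0,0],[0,0,0]],[[0.4,0,0],[0,0,0]],[[0.6,0,0],[0,0,0]],[[0.8,0,0],[0,0,0]],[[1,0,0],[0,0,0]],[[1,0,0],[0,0,0]],[[1,0,0],[0,0,0]],[[1,0,0],[0,0,0]],[[1,0,0],[0,0,0]],[[1,0,0],[0,0,0]]]' 
python3 - <<'E'
from h import *
shot('wrist','w7.png'); p=np.load('pics/w7.png.npy'); a=cv2.imread('pics/w6.png');b=cv2.imread('pics/w7.png')
p6=np.load('pics/w6.png.npy')
g=cv2.cvtColor(a,cv2.COLOR_BGR2GRAY)[130:250,270:370]
c=cv2.HoughCircles(cv2.resize(g,None,fx=3,fy=3,interpolation=cv2.INTER_CUBIC),cv2.HOUGH_GRADIENT,1,60,param1=100,param2=20,minRadius=28,maxRadius=48)
if c is not None:
  for x,y,r in c[0][:5]: print(270+x/3,130+y/3,r/3,px2w('wrist',270+x/3,130+y/3,.026,p6).round(4))
for n,P in (('wheel',[.49,.351,.057]),('stop',[.545,.075,.02])): print(n,w2px('wrist',P,p).round())
m=np.zeros((600,800,3),np.uint8)
m[:260,:400]=cv2.resize(a[130:250,230:415],(400,260)); 
cv2.imwrite('pics/v6.png',m[:260,:400]); cv2.imwrite('pics/w7f.png',b)
E
```

```text
clock: 33.55
position: [0.5002, 0.1725, 0.2601]
ee_rot: [0.707, 0.707, -0.0, 0.0]
ft_force: [-0.2, -0.9, 0.2]
grip_width: 0.548
grasp_force: 0.0
324.83334 155.83333 13.633334 [ 0.4542 -0.0389  0.026 ]
314.5 222.16666 11.266666 [ 0.4416 -0.125   0.026 ]
313.16666 188.83333 11.066667 [ 0.44   -0.0801  0.026 ]
wheel [308.  17.]
stop [347. 236.]
```

View pics/w7.png

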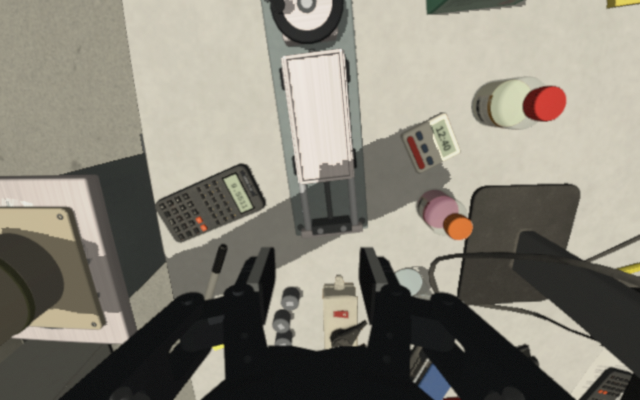

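The slide is fully visible: tray corners at about (284,60), (341,53), (352,178) and (299,183), and the wheel hub at (308,4). Mounts 1–3 can also be seen at the lower left.

```bash
python3 - <<'E'
from h import *
p=np.load('pics/w7.png.npy')
C=[px2w('wrist',u,v,.036,p) for u,v in ((283,58),(342,51),(353,178),(298,184))]
for c in C: print(c.round(4))
print('sides',[np.linalg.norm(C[i]-C[(i+1)%4]).round(4) for i in range(4)])
m=np.mean(C,axis=0); d=(C[0]+C[1]-C[2]-C[3])/2; print('centre',m.round(4),'+y ang',np.degrees(np.arctan2(d[1],d[0])))
h=px2w('wrist',308,4,.06,p);print('hub',h.round(4),'dir tray->hub',np.degrees(np.arctan2(*(h-m)[1::-1])))
print('hub side',px2w('side',230+225/3.871,120+80/3.871,.06).round(4))
for z in (.102,):print('crank top',px2w('side',230+185/3.871,120+38/3.871,z).round(4))
print('crank bottom',px2w('side',230+190/3.871,120+84/3.871,.058).round(4))
S=[px2w('wrist',u,v,.012,p) for u,v in ((298,236),(367,230))];print('plate end',S, np.linalg.norm(S[0]-S[1]))
im=cv2.imread('pics/w7.png');s=cv2.imread('pics/side0.png');sc=cv2.imread('pics/scene0.png')
A=cv2.resize(im[0:250,250:380],None,fx=2.4,fy=2.4,interpolation=cv2.INTER_CUBIC)
B=cv2.resize(s[120:180,260:320],None,fx=5,fy=5,interpolation=cv2.INTER_CUBIC)
D=cv2.resize(sc[240:300,150:230],None,fx=3.75,fy=3.75,interpolation=cv2.INTER_CUBIC)
m=np.zeros((600,620,3),np.uint8);m[:A.shape[0],:A.shape[1]]=A;m[:300,312:612]=B;m[310:310+D.shape[0],312:612]=D
cv2.imwrite('pics/v7.png',m)
E
```

```text
[0.4595 0.3134 0.036 ]
[0.5293 0.3211 0.036 ]
[0.5481 0.1675 0.036 ]
[0.4746 0.1591 0.036 ]
sides [np.float64(0.0702), np.float64(0.1547), np.float64(0.074), np.float64(0.155)]
centre [0.5029 0.2403 0.036 ] +y ang 96.26752329995325
hub [0.4902 0.3626 0.06  ] dir tray->hub 95.91538946847331
hub side [0.4905 0.354  0.06  ]
crank top [0.4598 0.3559 0.102 ]
crank bottom [0.4621 0.3566 0.058 ]
plate end [array([0.4713445 , 0.07159928, 0.012     ]), array([0.57576909, 0.08155111, 0.012     ])] 0.10489772550371765
```

Everything agrees: the tray outline is 70×155 mm centred at (0.503, 0.240) with its +y axis at 96.3°, the hub is at (0.491, 0.361), and the crank is 30 mm away on the −x side. I'll go to the first mount.

```bash
cat > det.py <<'E'
from h import *
import sys
def det(fn):
    im=shot('wrist',fn); p=np.load(f'pics/{fn}.npy'); g=cv2.cvtColor(im,cv2.COLOR_RGB2GRAY)
    K=4; G=cv2.GaussianBlur(cv2.resize(g,None,fx=K,fy=K,interpolation=cv2.INTER_CUBIC),(0,0),2)
    r=15*cam('wrist',p)[0]/1000/(cam('wrist',p)[4][2,3]-.026)*K/.97
    c=cv2.HoughCircles(G,cv2.HOUGH_GRADIENT,1,r*1.5,param1=80,param2=14,minRadius=int(r*.85),maxRadius=int(r*1.15))
    for x,y,rr in (c[0] if c is not None else []):
        P=px2w('wrist',x/K,y/K,.026,p)
        if .38<P[0]<.51 and -.22<P[1]<.05: print('mount',P[:2].round(4),(x/K,y/K),rr/K,'mean',g[int(y/K)-3:int(y/K)+4,int(x/K)-3:int(x/K)+4].mean().round())
det(sys.argv[1]); o=manip.get_obs(); print('yaw',2*np.degrees(np.arctan2(o['ee_rot'][1],o['ee_rot'][0])),o['position'])
for a in sys.argv[2:]: q=eval(a); print(a,tool(q).round(2))
E
python3 -m inch '[[[-0.2,-0.05,0.1],[0,0,-0.14]],[[-0.4,-0.1,0.2],[0,0,-0.14]],[[-0.6,-0.2,0.3],[0,0,-0.14]],[[-0.8,-0.3,0.4],[0,0,-0.14]],[[-1,-0.3,0.5],[0,0,-0.14]],[[-1,-0.3,0.6],[0,0,-0.14]],[[-1,-0.3,0.6],[0,0,-0.14]],[[-1,-0.3,0.6],[0,0,-0.14]],[[-1,-0.3,0.6],[0,0,-0.14]],[[-1,-0.3,0.6],[0,0,-0.14]]]' >/dev/null
python3 -m inch '[[[-0.2,-0.05,0],[0,0,0]],[[-0.4,-0.1,0],[0,0,0]],[[-0.6,-0.2,0],[0,0,0]],[[-0.8,-0.3,0],[0,0,0]],[[-1,-0.4,0],[0,0,0]],[[-1,-0.4,0],[0,0,0]],[[-1,-0.4,0],[0,0,0]],[[-1,-0.4,0],[0,0,0]],[[-1,-0.4,0],[0,0,0]],[[-1,-0.4,0],[0,0,0]]]'
python3 det.py d1.png '[.456,-.0395,.1]'
```

```text
clock: 35.6
position: [0.4533, 0.0107, 0.2121]
ee_rot: [0.666, 0.746, 0.0, -0.0]
ft_force: [-0.6, -0.5, 0.1]
grip_width: 0.551
grasp_force: 0.0
mount [ 0.4564 -0.0381] (np.float32(315.125), np.float32(219.125)) 12.05 mean 91.0
mount [ 0.4425 -0.0807] (np.float32(300.875), np.float32(248.375)) 14.275 mean 139.0
mount [ 0.4427 -0.1215] (np.float32(298.125), np.float32(275.375)) 11.7 mean 137.0
mount [ 0.4257 -0.2068] (np.float32(281.125), np.float32(324.625)) 11.425 mean 57.0
yaw 96.41068439121045 [0.45329186 0.01048333 0.21207374]
[.456,-.0395,.1] [-0.62 -0.04  1.4 ]
```

```bash

python3 -m inch '[[[-0.2,-0.04,0.1],[0,0,0]],[[-0.4,-0.04,0.3],[0,0,0]],[[-0.61,-0.04,0.5],[0,0,0]],[[-0.61,-0.04,0.7],[0,0,0]],[[-0.61,-0.04,0.9],[0,0,0]],[[-0.61,-0.04,1],[0,0,0]],[[-0.61,-0.04,1],[0,0,0]],[[-0.61,-0.04,1],[0,0,0]],[[-0.61,-0.04,1],[0,0,0]],[[-0.61,-0.04,1],[0,0,0]]]' 0.6 >/dev/null
python3 -m inch '[[[0,0,0.2],[0,0,0]],[[0,0,0.4],[0,0,0]],[[0,0,0.6],[0,0,0]],[[0,0,0.8],[0,0,0]],[[0,0,1],[0,0,0]],[[0,0,1],[0,0,0]],[[0,0,1],[0,0,0]],[[0,0,1],[0,0,0]],[[0,0,1],[0,0,0]],[[0,0,1],[0,0,0]]]'
python3 -m inch '[[[0,0,0.1],[0,0,0]],[[0,0,0.2],[0,0,0]],[[0,0,0.3],[0,0,0]],[[0,0,0.4],[0,0,0]],[[0,0,0.5],[0,0,0]],[[0,0,0.5],[0,0,0]],[[0,0,0.5],[0,0,0]],[[0,0,0.5],[0,0,0]],[[0,0,0.5],[0,0,0]],[[0,0,0.5],[0,0,0]]]'
python3 -m inch '[[[0,0,0],[0,0,0]],[[0,0,0],[0,0,0]],[[0,0,0],[0,0,0]],[[0,0,0],[0,0,0]],[[0,0,0],[0,0,0]],[[0,0,0],[0,0,0]],[[0,0,0],[0,0,0]],[[0,0,0],[0,0,0]],[[0,0,0],[0,0,0]],[[0,0,0],[0,0,0]]]' 0 40
python3 -m inch '[[[0,0,-0.2],[0,0,0]],[[0,0,-0.4],[0,0,0]],[[0,0,-0.6],[0,0,0]],[[0,0,-0.8],[0,0,0]],[[0,0,-1],[0,0,0]],[[0,0,-1],[0,0,0]],[[0,0,-1],[0,0,0]],[[0,0,-1],[0,0,0]],[[0,0,-1],[0,0,0]],[[0,0,-1],[0,0,0]]]'
python3 -c "
from h import *
print(tool([.4984,.2818,.0435]))"
```

```text
clock: 37.65
position: [0.4559, -0.0389, 0.0527]
ee_rot: [0.667, 0.745, 0.0, 0.001]
ft_force: [0.4, -0.1, 0.1]
grip_width: 0.602
grasp_force: 0.0
clock: 38.65
position: [0.4557, -0.0389, 0.0124]
ee_rot: [0.667, 0.745, 0.0, 0.0]
ft_force: [0.6, -0.7, 0.6]
grip_width: 0.601
grasp_force: 0.0
clock: 39.65
position: [0.4556, -0.0389, 0.0125]
ee_rot: [0.667, 0.745, -0.0, 0.0]
ft_force: [-2.5, 0.5, 5.8]
grip_width: 0.318
grasp_force: 39.0
clock: 40.65
position: [0.4551, -0.0387, 0.0916]
ee_rot: [0.667, 0.745, -0.0, -0.0]
ft_force: [0.1, 0.6, -0.2]
grip_width: 0.317
grasp_force: 39.4
[3.92167311 0.98308038 0.60117861]
```

```bash

python3 -m inch '[[[0.2,0.1,-0.1],[0,0,0]],[[0.4,0.2,-0.2],[0,0,0]],[[0.6,0.3,-0.2],[0,0,0]],[[0.8,0.4,-0.2],[0,0,0]],[[1,0.5,-0.2],[0,0,0]],[[1,0.5,-0.2],[0,0,0]],[[1,0.5,-0.2],[0,0,0]],[[1,0.5,-0.2],[0,0,0]],[[1,0.5,-0.2],[0,0,0]],[[1,0.5,-0.2],[0,0,0]]]' >/dev/null
python3 -m inch '[[[0.2,0.1,0],[0,0,0]],[[0.4,0.2,0],[0,0,0]],[[0.6,0.3,0],[0,0,0]],[[0.8,0.4,0],[0,0,0]],[[1,0.48,0],[0,0,0]],[[1,0.48,0],[0,0,0]],[[1,0.48,0],[0,0,0]],[[1,0.48,0],[0,0,0]],[[1,0.48,0],[0,0,0]],[[1,0.48,0],[0,0,0]]]' >/dev/null
python3 -m inch '[[[0.2,0,0],[0,0,0]],[[0.4,0,0],[0,0,0]],[[0.6,0,0],[0,0,0]],[[0.8,0,0],[0,0,0]],[[1,0,0],[0,0,0]],[[1,0,0],[0,0,0]],[[1,0,0],[0,0,0]],[[1,0,0],[0,0,0]],[[1,0,0],[0,0,0]],[[1,0,0],[0,0,0]]]' >/dev/null
python3 -m inch '[[[0.2,0,0],[0,0,0]],[[0.4,0,0],[0,0,0]],[[0.6,0,0],[0,0,0]],[[0.8,0,0],[0,0,0]],[[0.92,0,0],[0,0,0]],[[0.92,0,0],[0,0,0]],[[0.92,0,0],[0,0,0]],[[0.92,0,0],[0,0,0]],[[0.92,0,0],[0,0,0]],[[0.92,0,0],[0,0,0]]]' 
python3 -c "
from h import *
print(tool([.4984,.2818,.0455]))"
```

```text
clock: 44.65
position: [0.4988, 0.281, 0.1081]
ee_rot: [0.667, 0.745, -0.0, 0.0]
ft_force: [0.1, -0.2, -0.3]
grip_width: 0.32
grasp_force: 39.5
[ 0.01104362 -0.00391976  0.78268549]
```

```bash

python3 -m inch '[[[0,0,0.15],[0,0,0]],[[0,0,0.3],[0,0,0]],[[0,0,0.4],[0,0,0]],[[0,0,0.5],[0,0,0]],[[0,0,0.6],[0,0,0]],[[0,0,0.66],[0,0,0]],[[0,0,0.7],[0,0,0]],[[0,0,0.74],[0,0,0]],[[0,0,0.78],[0,0,0]],[[0,0,0.78],[0,0,0]]]'
python3 -m inch '[[[0,0,0],[0,0,0]],[[0,0,0],[0,0,0]],[[0,0,0],[0,0,0]],[[0,0,0],[0,0,0]],[[0,0,0],[0,0,0]],[[0,0,-0.1],[0,0,0]],[[0,0,-0.2],[0,0,0]],[[0,0,-0.4],[0,0,0]],[[0,0,-0.6],[0,0,0]],[[0,0,-0.8],[0,0,0]]]' 0.42
python3 -m inch '[[[-0.2,-0.1,-0.2],[0,0,0]],[[-0.4,-0.2,-0.4],[0,0,0]],[[-0.6,-0.3,-0.6],[0,0,0]],[[-0.8,-0.4,-0.8],[0,0,0]],[[-1,-0.5,-1],[0,0,0]],[[-1,-0.5,-1],[0,0,0]],[[-1,-0.5,-1],[0,0,0]],[[-1,-0.5,-1],[0,0,0]],[[-1,-0.5,-1],[0,0,0]],[[-1,-0.5,-1],[0,0,0]]]' 0.6 >/dev/null
python3 -m inch '[[[-0.2,-0.1,0],[0,0,0]],[[-0.4,-0.2,0],[0,0,0]],[[-0.6,-0.3,0],[0,0,0]],[[-0.8,-0.4,0],[0,0,0]],[[-1,-0.48,0],[0,0,0]],[[-1,-0.5,0],[0,0,0]],[[-1,-0.5,0],[0,0,0]],[[-1,-0.5,0],[0,0,0]],[[-1,-0.5,0],[0,0,0]],[[-1,-0.5,0],[0,0,0]]]' >/dev/null
python3 -m inch '[[[-0.2,0,0],[0,0,0]],[[-0.4,0,0],[0,0,0]],[[-0.6,0,0],[0,0,0]],[[-0.8,0,0],[0,0,0]],[[-1,0,0],[0,0,0]],[[-1,0,0],[0,0,0]],[[-1,0,0],[0,0,0]],[[-1,0,0],[0,0,0]],[[-1,0,0],[0,0,0]],[[-1,0,0],[0,0,0]]]' 
python3 det.py d2.png '[.4425,-.0805,.0125]' '[.443,-.122,.0125]'
```

```text
clock: 45.65
position: [0.4985, 0.2814, 0.0454]
ee_rot: [0.667, 0.745, -0.0, 0.0]
ft_force: [-0.5, -0.2, -1.1]
grip_width: 0.317
grasp_force: 39.5
clock: 46.65
position: [0.4988, 0.2818, 0.1117]
ee_rot: [0.667, 0.745, 0.001, 0.0]
ft_force: [0.5, -0.1, 0.4]
grip_width: 0.418
grasp_force: 0.0
clock: 49.65
position: [0.4456, 0.0347, 0.1897]
ee_rot: [0.666, 0.746, 0.0, 0.0]
ft_force: [-0.5, -0.1, 0.2]
grip_width: 0.597
grasp_force: 0.0
mount [ 0.4418 -0.1214] (np.float32(300.625), np.float32(301.125)) 12.3 mean 140.0
mount [ 0.4419 -0.0758] (np.float32(304.125), np.float32(270.875)) 13.15 mean 106.0
yaw 96.40765155156237 [0.44564731 0.03459841 0.18971232]
[.4425,-.0805,.0125] [-1.43 -0.2   2.22]
[.443,-.122,.0125] [-1.94 -0.25  2.22]
```

```bash

python3 -m inch '[[[-0.2,-0.1,0],[0,0,0]],[[-0.4,-0.2,0.1],[0,0,0]],[[-0.6,-0.2,0.2],[0,0,0]],[[-0.8,-0.2,0.3],[0,0,0]],[[-1,-0.2,0.4],[0,0,0]],[[-1,-0.2,0.5],[0,0,0]],[[-1,-0.2,0.6],[0,0,0]],[[-1,-0.2,0.6],[0,0,0]],[[-1,-0.2,0.6],[0,0,0]],[[-1,-0.2,0.6],[0,0,0]]]' >/dev/null
python3 -m inch '[[[-0.2,0,0],[0,0,0]],[[-0.4,0,0],[0,0,0]],[[-0.41,0,0],[0,0,0]],[[-0.41,0,0.2],[0,0,0]],[[-0.41,0,0.4],[0,0,0]],[[-0.41,0,0.6],[0,0,0]],[[-0.41,0,0.7],[0,0,0]],[[-0.41,0,0.8],[0,0,0]],[[-0.41,0,0.8],[0,0,0]],[[-0.41,0,0.8],[0,0,0]]]'
python3 -m inch '[[[0,0,0.2],[0,0,0]],[[0,0,0.4],[0,0,0]],[[0,0,0.6],[0,0,0]],[[0,0,0.7],[0,0,0]],[[0,0,0.8],[0,0,0]],[[0,0,0.82],[0,0,0]],[[0,0,0.82],[0,0,0]],[[0,0,0.82],[0,0,0]],[[0,0,0.82],[0,0,0]],[[0,0,0.82],[0,0,0]]]'
python3 -m inch '[[[0,0,0],[0,0,0]],[[0,0,0],[0,0,0]],[[0,0,0],[0,0,0]],[[0,0,0],[0,0,0]],[[0,0,0],[0,0,0]],[[0,0,0],[0,0,0]],[[0,0,0],[0,0,0]],[[0,0,0],[0,0,0]],[[0,0,0],[0,0,0]],[[0,0,0],[0,0,0]]]' 0 40
python3 -m inch '[[[0,0,-0.2],[0,0,0]],[[0,0,-0.4],[0,0,0]],[[0,0,-0.6],[0,0,0]],[[0,0,-0.8],[0,0,0]],[[0,0,-1],[0,0,0]],[[0,0,-1],[0,0,0]],[[0,0,-1],[0,0,0]],[[0,0,-1],[0,0,0]],[[0,0,-1],[0,0,0]],[[0,0,-1],[0,0,0]]]'
python3 -c "
from h import *
print(tool([.503,.24,.0455]))"
```

```text
clock: 51.7
position: [0.4426, -0.0796, 0.0781]
ee_rot: [0.667, 0.745, 0.0, 0.0]
ft_force: [-0.6, -0.1, 0.2]
grip_width: 0.597
grasp_force: 0.0
clock: 52.7
position: [0.4425, -0.0798, 0.0124]
ee_rot: [0.667, 0.745, 0.0, 0.0]
ft_force: [-0.7, -0.8, -0.3]
grip_width: 0.6
grasp_force: 0.0
clock: 53.7
position: [0.4424, -0.0798, 0.0125]
ee_rot: [0.667, 0.745, -0.0, 0.0]
ft_force: [-1.3, 0.9, 5.4]
grip_width: 0.318
grasp_force: 39.0
clock: 54.7
position: [0.442, -0.0796, 0.0915]
ee_rot: [0.667, 0.745, -0.0, -0.0]
ft_force: [0.7, -0.1, -0.0]
grip_width: 0.32
grasp_force: 39.5
[3.88553445 1.20229422 0.57585384]
```

```bash

python3 -m inch '[[[0.2,0.1,-0.1],[0,0,0]],[[0.4,0.2,-0.2],[0,0,0]],[[0.6,0.3,-0.2],[0,0,0]],[[0.8,0.5,-0.2],[0,0,0]],[[1,0.6,-0.2],[0,0,0]],[[1,0.6,-0.2],[0,0,0]],[[1,0.6,-0.2],[0,0,0]],[[1,0.6,-0.2],[0,0,0]],[[1,0.6,-0.2],[0,0,0]],[[1,0.6,-0.2],[0,0,0]]]' >/dev/null
python3 -m inch '[[[0.2,0.1,0],[0,0,0]],[[0.4,0.2,0],[0,0,0]],[[0.6,0.3,0],[0,0,0]],[[0.8,0.5,0],[0,0,0]],[[1,0.6,0],[0,0,0]],[[1,0.6,0],[0,0,0]],[[1,0.6,0],[0,0,0]],[[1,0.6,0],[0,0,0]],[[1,0.6,0],[0,0,0]],[[1,0.6,0],[0,0,0]]]' >/dev/null
python3 -m inch '[[[0.2,0,0],[0,0,0]],[[0.4,0,0],[0,0,0]],[[0.6,0,0],[0,0,0]],[[0.8,0,0],[0,0,0]],[[1,0,0],[0,0,0]],[[1,0,0],[0,0,0]],[[1,0,0],[0,0,0]],[[1,0,0],[0,0,0]],[[1,0,0],[0,0,0]],[[1,0,0],[0,0,0]]]' >/dev/null
python3 -m inch '[[[0.2,0,0],[0,0,0]],[[0.4,0,0],[0,0,0]],[[0.6,0,0],[0,0,0]],[[0.8,0,0],[0,0,0]],[[0.89,0,0],[0,0,0]],[[0.89,0,0],[0,0,0]],[[0.89,0,0],[0,0,0]],[[0.89,0,0],[0,0,0]],[[0.89,0,0],[0,0,0]],[[0.89,0,0],[0,0,0]]]' 
python3 -m inch '[[[0,0,0.15],[0,0,0]],[[0,0,0.3],[0,0,0]],[[0,0,0.4],[0,0,0]],[[0,0,0.5],[0,0,0]],[[0,0,0.6],[0,0,0]],[[0,0,0.66],[0,0,0]],[[0,0,0.7],[0,0,0]],[[0,0,0.74],[0,0,0]],[[0,0,0.78],[0,0,0]],[[0,0,0.78],[0,0,0]]]'
python3 -m inch '[[[0,0,0],[0,0,0]],[[0,0,0],[0,0,0]],[[0,0,0],[0,0,0]],[[0,0,0],[0,0,0]],[[0,0,0],[0,0,0]],[[0,0,-0.1],[0,0,0]],[[0,0,-0.2],[0,0,0]],[[0,0,-0.4],[0,0,0]],[[0,0,-0.6],[0,0,0]],[[0,0,-0.8],[0,0,0]]]' 0.42
python3 -m inch '[[[-0.2,-0.1,-0.2],[0,0,0]],[[-0.4,-0.2,-0.4],[0,0,0]],[[-0.6,-0.3,-0.6],[0,0,0]],[[-0.8,-0.4,-0.8],[0,0,0]],[[-1,-0.5,-1],[0,0,0]],[[-1,-0.6,-1],[0,0,0]],[[-1,-0.6,-1],[0,0,0]],[[-1,-0.6,-1],[0,0,0]],[[-1,-0.6,-1],[0,0,0]],[[-1,-0.6,-1],[0,0,0]]]' 0.6 >/dev/null
python3 -m inch '[[[-0.2,-0.1,0],[0,0,0]],[[-0.4,-0.2,0],[0,0,0]],[[-0.6,-0.3,0],[0,0,0]],[[-0.8,-0.4,0],[0,0,0]],[[-1,-0.48,0],[0,0,0]],[[-1,-0.6,0],[0,0,0]],[[-1,-0.6,0],[0,0,0]],[[-1,-0.6,0],[0,0,0]],[[-1,-0.6,0],[0,0,0]],[[-1,-0.6,0],[0,0,0]]]' >/dev/null
python3 -m inch '[[[-0.2,0,0],[0,0,0]],[[-0.4,0,0],[0,0,0]],[[-0.6,0,0],[0,0,0]],[[-0.8,0,0],[0,0,0]],[[-1,0,0],[0,0,0]],[[-1,0,0],[0,0,0]],[[-1,0,0],[0,0,0]],[[-1,0,0],[0,0,0]],[[-1,0,0],[0,0,0]],[[-1,0,0],[0,0,0]]]' 
python3 det.py d3.png '[.442,-.1225,.0125]'
```

```text
clock: 58.7
position: [0.5034, 0.2397, 0.1081]
ee_rot: [0.667, 0.745, -0.0, 0.0]
ft_force: [-0.8, -0.7, -0.8]
grip_width: 0.318
grasp_force: 39.5
clock: 59.7
position: [0.5031, 0.2401, 0.0454]
ee_rot: [0.667, 0.745, -0.0, -0.0]
ft_force: [0.4, -0.1, -0.2]
grip_width: 0.316
grasp_force: 39.5
clock: 60.7
position: [0.5035, 0.2404, 0.1118]
ee_rot: [0.667, 0.745, 0.001, 0.0]
ft_force: [-0.3, 1.1, 0.4]
grip_width: 0.417
grasp_force: 0.0
clock: 63.7
position: [0.4344, -0.0084, 0.1897]
ee_rot: [0.666, 0.746, -0.0, 0.0]
ft_force: [0.0, 0.0, 0.2]
grip_width: 0.597
grasp_force: 0.0
mount [ 0.4414 -0.1231] (np.float32(312.375), np.float32(274.625)) 12.225 mean 143.0
yaw 96.41165019385235 [ 0.43438477 -0.0085377   0.18973089]
[.442,-.1225,.0125] [-1.43 -0.06  2.22]
```

```bash

python3 -m inch '[[[-0.2,-0.06,0],[0,0,0]],[[-0.4,-0.06,0.1],[0,0,0]],[[-0.6,-0.06,0.2],[0,0,0]],[[-0.8,-0.06,0.3],[0,0,0]],[[-1,-0.06,0.4],[0,0,0]],[[-1,-0.06,0.5],[0,0,0]],[[-1,-0.06,0.6],[0,0,0]],[[-1,-0.06,0.6],[0,0,0]],[[-1,-0.06,0.6],[0,0,0]],[[-1,-0.06,0.6],[0,0,0]]]' >/dev/null
python3 -m inch '[[[-0.2,0,0],[0,0,0]],[[-0.4,0,0],[0,0,0]],[[-0.42,0,0],[0,0,0]],[[-0.42,0,0.2],[0,0,0]],[[-0.42,0,0.4],[0,0,0]],[[-0.42,0,0.6],[0,0,0]],[[-0.42,0,0.7],[0,0,0]],[[-0.42,0,0.8],[0,0,0]],[[-0.42,0,0.8],[0,0,0]],[[-0.42,0,0.8],[0,0,0]]]'
python3 -m inch '[[[0,0,0.2],[0,0,0]],[[0,0,0.4],[0,0,0]],[[0,0,0.6],[0,0,0]],[[0,0,0.7],[0,0,0]],[[0,0,0.8],[0,0,0]],[[0,0,0.82],[0,0,0]],[[0,0,0.82],[0,0,0]],[[0,0,0.82],[0,0,0]],[[0,0,0.82],[0,0,0]],[[0,0,0.82],[0,0,0]]]'
python3 -m inch '[[[0,0,0],[0,0,0]],[[0,0,0],[0,0,0]],[[0,0,0],[0,0,0]],[[0,0,0],[0,0,0]],[[0,0,0],[0,0,0]],[[0,0,0],[0,0,0]],[[0,0,0],[0,0,0]],[[0,0,0],[0,0,0]],[[0,0,0],[0,0,0]],[[0,0,0],[0,0,0]]]' 0 40
python3 -m inch '[[[0,0,-0.2],[0,0,0]],[[0,0,-0.4],[0,0,0]],[[0,0,-0.6],[0,0,0]],[[0,0,-0.8],[0,0,0]],[[0,0,-1],[0,0,0]],[[0,0,-1],[0,0,0]],[[0,0,-1],[0,0,0]],[[0,0,-1],[0,0,0]],[[0,0,-1],[0,0,0]],[[0,0,-1],[0,0,0]]]'
python3 -c "
from h import *
print(tool([.5076,.1982,.0455]))"
```

```text
clock: 65.75
position: [0.4426, -0.1223, 0.0782]
ee_rot: [0.667, 0.745, 0.0, 0.0]
ft_force: [0.0, -0.8, 0.1]
grip_width: 0.604
grasp_force: 0.0
clock: 66.75
position: [0.4425, -0.1225, 0.0125]
ee_rot: [0.667, 0.745, 0.0, 0.0]
ft_force: [-0.9, -0.3, -0.7]
grip_width: 0.602
grasp_force: 0.0
clock: 67.75
position: [0.4423, -0.1224, 0.0124]
ee_rot: [0.667, 0.745, -0.0, 0.0]
ft_force: [-0.4, 0.6, 5.0]
grip_width: 0.321
grasp_force: 39.0
clock: 68.75
position: [0.4419, -0.1223, 0.0915]
ee_rot: [0.667, 0.745, -0.0, -0.0]
ft_force: [0.7, 0.1, 0.2]
grip_width: 0.319
grasp_force: 39.5
[3.88981233 1.26128472 0.57591491]
```

```bash

python3 -m inch '[[[0.2,0.1,-0.1],[0,0,0]],[[0.4,0.2,-0.2],[0,0,0]],[[0.6,0.3,-0.2],[0,0,0]],[[0.8,0.5,-0.2],[0,0,0]],[[1,0.63,-0.2],[0,0,0]],[[1,0.63,-0.2],[0,0,0]],[[1,0.63,-0.2],[0,0,0]],[[1,0.63,-0.2],[0,0,0]],[[1,0.63,-0.2],[0,0,0]],[[1,0.63,-0.2],[0,0,0]]]' >/dev/null
python3 -m inch '[[[0.2,0.1,0],[0,0,0]],[[0.4,0.2,0],[0,0,0]],[[0.6,0.3,0],[0,0,0]],[[0.8,0.5,0],[0,0,0]],[[1,0.63,0],[0,0,0]],[[1,0.63,0],[0,0,0]],[[1,0.63,0],[0,0,0]],[[1,0.63,0],[0,0,0]],[[1,0.63,0],[0,0,0]],[[1,0.63,0],[0,0,0]]]' >/dev/null
python3 -m inch '[[[0.2,0,0],[0,0,0]],[[0.4,0,0],[0,0,0]],[[0.6,0,0],[0,0,0]],[[0.8,0,0],[0,0,0]],[[1,0,0],[0,0,0]],[[1,0,0],[0,0,0]],[[1,0,0],[0,0,0]],[[1,0,0],[0,0,0]],[[1,0,0],[0,0,0]],[[1,0,0],[0,0,0]]]' >/dev/null
python3 -m inch '[[[0.2,0,0],[0,0,0]],[[0.4,0,0],[0,0,0]],[[0.6,0,0],[0,0,0]],[[0.8,0,0],[0,0,0]],[[0.89,0,0],[0,0,0]],[[0.89,0,0],[0,0,0]],[[0.89,0,0],[0,0,0]],[[0.89,0,0],[0,0,0]],[[0.89,0,0],[0,0,0]],[[0.89,0,0],[0,0,0]]]' 
python3 -m inch '[[[0,0,0.15],[0,0,0]],[[0,0,0.3],[0,0,0]],[[0,0,0.4],[0,0,0]],[[0,0,0.5],[0,0,0]],[[0,0,0.6],[0,0,0]],[[0,0,0.66],[0,0,0]],[[0,0,0.7],[0,0,0]],[[0,0,0.74],[0,0,0]],[[0,0,0.78],[0,0,0]],[[0,0,0.78],[0,0,0]]]'
python3 -m inch '[[[0,0,0],[0,0,0]],[[0,0,0],[0,0,0]],[[0,0,0],[0,0,0]],[[0,0,0],[0,0,0]],[[0,0,0],[0,0,0]],[[0,0,-0.1],[0,0,0]],[[0,0,-0.2],[0,0,0]],[[0,0,-0.4],[0,0,0]],[[0,0,-0.6],[0,0,0]],[[0,0,-0.8],[0,0,0]]]' 0.42
python3 -m inch '[[[0,0,-0.2],[0,0,0]],[[0,0,-0.4],[0,0,0]],[[0,0,-0.6],[0,0,0]],[[0,0,-0.8],[0,0,0]],[[0,0,-1],[0,0,0]],[[0,0,-1],[0,0,0]],[[0.2,0,-1],[0,0,0]],[[0.4,0,-1],[0,0,0]],[[0.6,0,-1],[0,0,0]],[[0.6,0,-1],[0,0,0]]]'
python3 - <<'E'
from h import *
im=shot('wrist','w8.png'); p=np.load('pics/w8.png.npy'); g=cv2.cvtColor(im,cv2.COLOR_RGB2GRAY); K=4
r=15*cam('wrist',p)[0]/1000/(cam('wrist',p)[4][2,3]-.058)*K
G=cv2.GaussianBlur(cv2.resize(g,None,fx=K,fy=K,interpolation=cv2.INTER_CUBIC),(0,0),2)
c=cv2.HoughCircles(G,cv2.HOUGH_GRADIENT,1,r*1.5,param1=80,param2=14,minRadius=int(r*.85),maxRadius=int(r*1.2))
u=np.array([np.cos(np.radians(96.3)),np.sin(np.radians(96.3))]);v=np.array([u[1],-u[0]])
for x,y,rr in c[0]:
    P=px2w('wrist',x/K,y/K,.058,p)[:2]; d=P-[.503,.24]
    if abs(d@u)<.12 and abs(d@v)<.06: print(P.round(4),'tray xy',(d@v).round(4),(d@u).round(4),rr/K)
cv2.imwrite('pics/v8.png',cv2.resize(im[:300,150:500,::-1],(700,600)))
E
```

```text
clock: 72.75
position: [0.508, 0.1976, 0.1081]
ee_rot: [0.667, 0.745, -0.0, 0.0]
ft_force: [-0.8, 0.8, -0.9]
grip_width: 0.319
grasp_force: 39.5
clock: 73.75
position: [0.5078, 0.198, 0.0454]
ee_rot: [0.667, 0.745, -0.0, -0.0]
ft_force: [0.4, -0.5, -0.3]
grip_width: 0.318
grasp_force: 39.5
clock: 74.75
position: [0.508, 0.1982, 0.1112]
ee_rot: [0.667, 0.745, 0.0, 0.0]
ft_force: [0.3, 0.1, 0.5]
grip_width: 0.423
grasp_force: 0.0
clock: 75.75
position: [0.5015, 0.248, 0.1894]
ee_rot: [0.665, 0.746, 0.0, -0.001]
ft_force: [-0.8, 0.6, 0.6]
grip_width: 0.422
grasp_force: 0.0
[0.4986 0.2818] tray xy 0.0002 0.0421 16.05
[0.5032 0.2407] tray xy 0.0003 0.0007 13.6
```

View pics/v8.png

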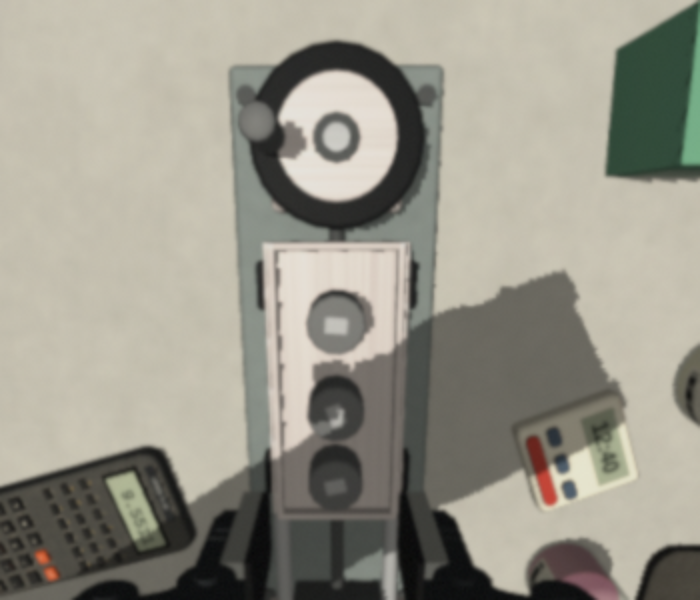

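All three mounts stand in the row in the tray, at tray y of about +42, 0 and −42 mm. The crank is left of the hub, at (258,122) in the crop.

```bash
python3 - <<'E'
from h import *
p=np.load('pics/w8.png.npy')
h=px2w('wrist',150+337/2,136/2,.06,p); k=px2w('wrist',150+257/2,122/2,.102,p)
W=px2w('wrist',150+337/2,135/2,.057,p)
print(h,W,k,'r',np.linalg.norm((k-h)[:2]))
hub=np.array([.503,.24])+0*h[:2]
k=k[:2]; print(tool([*k,.13]),np.degrees(np.arctan2(*(k-h[:2])[::-1])))
p7=np.load('pics/w7.png.npy'); a=px2w('wrist',326,181,.036,p7);
for z in (.02,.03,.04): b=px2w('wrist',327,217,z,p7); print('gap',z,np.linalg.norm((a-b)[:2]))
E
```

```text
[0.48897122 0.36482043 0.06      ] [0.48889333 0.3656379  0.057     ] [0.45906147 0.36065402 0.102     ] r 0.030198548824124007
[ 1.47943304 -0.37193624  0.74194511] -172.06976268638175
gap 0.02 0.05772007751431366
gap 0.03 0.05386174957258107
gap 0.04 0.05000450888269755
```

```bash

python3 -m inch '[[[0.2,-0.1,0],[0,0,0]],[[0.4,-0.2,0],[0,0,0]],[[0.6,-0.3,0],[0,0,0]],[[0.8,-0.36,0],[0,0,0]],[[1,-0.36,0],[0,0,0]],[[1,-0.36,0],[0,0,0]],[[1,-0.36,0],[0,0,0]],[[1,-0.36,0],[0,0,0]],[[1,-0.36,0],[0,0,0]],[[1,-0.36,0],[0,0,0]]]' 0.5 >/dev/null
python3 -m inch '[[[0.2,0,0],[0,0,0]],[[0.48,0,0],[0,0,0]],[[0.48,0,0],[0,0,0]],[[0.48,0,0.2],[0,0,0]],[[0.48,0,0.4],[0,0,0]],[[0.48,0,0.6],[0,0,0]],[[0.48,0,0.74],[0,0,0]],[[0.48,0,0.74],[0,0,0]],[[0.48,0,0.74],[0,0,0]],[[0.48,0,0.74],[0,0,0]]]'
python3 -m inch '[[[0,0,0.1],[0,0,0]],[[0,0,0.2],[0,0,0]],[[0,0,0.3],[0,0,0]],[[0,0,0.4],[0,0,0]],[[0,0,0.5],[0,0,0]],[[0,0,0.6],[0,0,0]],[[0,0,0.66],[0,0,0]],[[0,0,0.66],[0,0,0]],[[0,0,0.66],[0,0,0]],[[0,0,0.66],[0,0,0]]]'
python3 -m inch '[[[0,0,0],[0,0,0]],[[0,0,0],[0,0,0]],[[0,0,0],[0,0,0]],[[0,0,0],[0,0,0]],[[0,0,0],[0,0,0]],[[0,0,0],[0,0,0]],[[0,0,0],[0,0,0]],[[0,0,0],[0,0,0]],[[0,0,0],[0,0,0]],[[0,0,0],[0,0,0]]]' 0 20
cat > crank.py <<'E'
from h import *
import sys
o=manip.get_obs();M=R.from_quat(o['ee_rot']);h=np.array([.490,.3638]);d=o['position'][:2]-h
a0=np.arctan2(d[1],d[0]);print('r',np.hypot(*d),'ang',np.degrees(a0),'F',o['ft_force'].round(1))
a0=np.radians(float(sys.argv[1])) if len(sys.argv)>1 else a0
step=float(sys.argv[2]) if len(sys.argv)>2 else 18
h0=.030*np.array([np.cos(a0),np.sin(a0),0])
print([[x.round(3) for x in (M.inv().apply(.030*np.array([np.cos(a0-np.radians(step)*i),np.sin(a0-np.radians(step)*i),0])-h0)/.08)[:2].tolist()] if 0 else (M.inv().apply(.030*np.array([np.cos(a0-np.radians(step)*i),np.sin(a0-np.radians(step)*i),0])-h0)/.08)[:2].round(2).tolist() for i in range(1,11)])
E
python3 crank.py
```

```text
clock: 77.8
position: [0.4611, 0.3606, 0.1312]
ee_rot: [0.667, 0.745, 0.001, 0.0]
ft_force: [-0.4, -0.3, 0.5]
grip_width: 0.503
grasp_force: 0.0
clock: 78.8
position: [0.461, 0.3605, 0.0781]
ee_rot: [0.667, 0.745, 0.0, 0.0]
ft_force: [-0.5, 0.4, -0.1]
grip_width: 0.5
grasp_force: 0.0
clock: 79.8
position: [0.4596, 0.3603, 0.078]
ee_rot: [0.666, 0.746, -0.001, -0.0]
ft_force: [-6.4, -2.7, 6.3]
grip_width: 0.163
grasp_force: 21.1
r 0.030585937523738324 ang -173.5057659480535 F [-6.4 -2.7  6.3]
[[0.12, 0.02], [0.22, 0.07], [0.3, 0.15], [0.36, 0.26], [0.38, 0.37], [0.36, 0.49], [0.3, 0.59], [0.22, 0.68], [0.12, 0.73], [0.0, 0.75]]
```

```bash

python3 -m inch '[[[0.12,0.02,0],[0,0,0]],[[0.22,0.07,0],[0,0,0]],[[0.3,0.15,0],[0,0,0]],[[0.36,0.26,0],[0,0,0]],[[0.38,0.37,0],[0,0,0]],[[0.38,0.37,0],[0,0,0]],[[0.38,0.37,0],[0,0,0]],[[0.38,0.37,0],[0,0,0]],[[0.38,0.37,0],[0,0,0]],[[0.38,0.37,0],[0,0,0]]]'
python3 crank.py 96.4
```

```text
clock: 80.8
position: [0.4873, 0.3937, 0.0781]
ee_rot: [0.667, 0.745, 0.0, 0.0]
ft_force: [4.1, -1.4, 4.3]
grip_width: 0.164
grasp_force: 20.9
r 0.030019646548827262 ang 95.21758170752257 F [ 4.1 -1.4  4.3]
[[-0.02, 0.12], [-0.07, 0.22], [-0.15, 0.3], [-0.26, 0.36], [-0.37, 0.38], [-0.49, 0.36], [-0.6, 0.3], [-0.68, 0.22], [-0.73, 0.12], [-0.75, 0.0]]
```

```bash

python3 -m inch '[[[-0.02,0.12,0],[0,0,0]],[[-0.07,0.22,0],[0,0,0]],[[-0.15,0.3,0],[0,0,0]],[[-0.26,0.36,0],[0,0,0]],[[-0.37,0.38,0],[0,0,0]],[[-0.49,0.36,0],[0,0,0]],[[-0.6,0.3,0],[0,0,0]],[[-0.68,0.22,0],[0,0,0]],[[-0.73,0.12,0],[0,0,0]],[[-0.75,0,0],[0,0,0]]]'
python3 crank.py -83.6
```

```text
clock: 81.8
position: [0.4944, 0.3341, 0.0781]
ee_rot: [0.667, 0.745, 0.001, 0.0]
ft_force: [5.3, 1.5, 2.1]
grip_width: 0.172
grasp_force: 20.8
r 0.03002837899779832 ang -81.61393936019816 F [5.3 1.5 2.1]
[[0.02, -0.12], [0.07, -0.22], [0.15, -0.3], [0.26, -0.36], [0.37, -0.38], [0.49, -0.36], [0.6, -0.3], [0.68, -0.22], [0.73, -0.12], [0.75, -0.0]]
```

```bash

python3 -m inch '[[[0.02,-0.12,0],[0,0,0]],[[0.07,-0.22,0],[0,0,0]],[[0.15,-0.3,0],[0,0,0]],[[0.26,-0.36,0],[0,0,0]],[[0.37,-0.38,0],[0,0,0]],[[0.49,-0.36,0],[0,0,0]],[[0.6,-0.3,0],[0,0,0]],[[0.68,-0.22,0],[0,0,0]],[[0.73,-0.12,0],[0,0,0]],[[0.75,0,0],[0,0,0]]]'
python3 -m inch '[[[-0.02,0.12,0],[0,0,0]],[[-0.07,0.22,0],[0,0,0]],[[-0.15,0.3,0],[0,0,0]],[[-0.26,0.36,0],[0,0,0]],[[-0.37,0.38,0],[0,0,0]],[[-0.49,0.36,0],[0,0,0]],[[-0.6,0.3,0],[0,0,0]],[[-0.68,0.22,0],[0,0,0]],[[-0.73,0.12,0],[0,0,0]],[[-0.75,0,0],[0,0,0]]]'
python3 crank.py -83.6 9
```

```text
clock: 82.8
position: [0.4856, 0.3938, 0.078]
ee_rot: [0.666, 0.746, -0.001, -0.0]
ft_force: [-3.9, -8.8, 12.1]
grip_width: 0.165
grasp_force: 21.7
clock: 83.8
position: [0.4944, 0.3341, 0.0781]
ee_rot: [0.667, 0.745, 0.001, 0.0]
ft_force: [5.7, 1.7, 2.0]
grip_width: 0.168
grasp_force: 20.8
r 0.030040839972418437 ang -81.64901718496871 F [5.7 1.7 2. ]
[[0.0, -0.06], [0.02, -0.12], [0.04, -0.17], [0.07, -0.22], [0.11, -0.27], [0.15, -0.3], [0.2, -0.33], [0.26, -0.36], [0.32, -0.37], [0.37, -0.38]]
```

```bash

python3 -m inch '[[[0,-0.06,0],[0,0,0]],[[0.02,-0.12,0],[0,0,0]],[[0.04,-0.17,0],[0,0,0]],[[0.07,-0.22,0],[0,0,0]],[[0.11,-0.27,0],[0,0,0]],[[0.11,-0.27,0],[0,0,0]],[[0.11,-0.27,0],[0,0,0]],[[0.11,-0.27,0],[0,0,0]],[[0.11,-0.27,0],[0,0,0]],[[0.11,-0.27,0],[0,0,0]]]'
python3 crank.py -128.6 9
python3 - <<'E'
from h import *
# gap seen in the side camera: dump a column profile along the slide axis
im=cv2.cvtColor(shot('side','s9.png'),cv2.COLOR_RGB2GRAY)
u=np.array([np.cos(np.radians(96.3)),np.sin(np.radians(96.3))]);v=np.array([u[1],-u[0]])
for off in (-.02,.0,.02):
  print(off,[int(im[int(q[1]+.5),int(q[0]+.5)]) for s in np.arange(-.165,-.06,.003) for q in [w2px('side',[*(np.array([.503,.24])+s*u+off*v),.036])]])
E
```

```text
clock: 84.8
position: [0.4703, 0.3405, 0.078]
ee_rot: [0.667, 0.745, -0.001, -0.0]
ft_force: [-1.8, -4.2, 10.0]
grip_width: 0.169
grasp_force: 21.5
r 0.030503900206179428 ang -130.20522874744452 F [-1.8 -4.2 10. ]
[[0.04, -0.04], [0.09, -0.07], [0.15, -0.09], [0.21, -0.11], [0.27, -0.11], [0.32, -0.11], [0.38, -0.09], [0.44, -0.07], [0.49, -0.04], [0.53, -0.0]]
-0.02 [199, 151, 44, 44, 47, 48, 48, 69, 99, 99, 100, 95, 95, 93, 152, 152, 214, 205, 205, 205, 205, 205, 207, 207, 180, 171, 171, 126, 127, 127, 127, 127, 128, 128, 127]
0.0 [195, 195, 33, 41, 41, 42, 55, 55, 96, 98, 98, 93, 85, 85, 142, 205, 205, 181, 43, 43, 54, 54, 55, 57, 57, 56, 63, 63, 97, 85, 125, 128, 131, 132, 129]
0.02 [197, 136, 65, 36, 39, 40, 39, 68, 68, 120, 155, 155, 155, 91, 91, 155, 207, 207, 206, 188, 188, 208, 184, 190, 209, 179, 178, 178, 93, 112, 112, 127, 128, 128, 133]
```

```bash

python3 -m inch '[[[0.04,-0.04,0],[0,0,0]],[[0.09,-0.07,0],[0,0,0]],[[0.15,-0.09,0],[0,0,0]],[[0.21,-0.11,0],[0,0,0]],[[0.27,-0.11,0],[0,0,0]],[[0.27,-0.11,0],[0,0,0]],[[0.27,-0.11,0],[0,0,0]],[[0.27,-0.11,0],[0,0,0]],[[0.27,-0.11,0],[0,0,0]],[[0.27,-0.11,0],[0,0,0]]]'
python3 crank.py -173.6 9
```

```text
clock: 85.85
position: [0.4592, 0.3617, 0.078]
ee_rot: [0.666, 0.746, -0.0, -0.0]
ft_force: [0.0, -1.1, 7.9]
grip_width: 0.164
grasp_force: 21.3
r 0.030900700216356825 ang -176.07475625693027 F [ 0.  -1.1  7.9]
[[0.06, 0.0], [0.12, 0.02], [0.17, 0.04], [0.22, 0.07], [0.27, 0.11], [0.3, 0.15], [0.33, 0.2], [0.36, 0.26], [0.37, 0.32], [0.37, 0.38]]
```

```bash

python3 -m inch '[[[0.06,0,0],[0,0,0]],[[0.12,0.02,0],[0,0,0]],[[0.17,0.04,0],[0,0,0]],[[0.22,0.07,0],[0,0,0]],[[0.27,0.11,0],[0,0,0]],[[0.27,0.11,0],[0,0,0]],[[0.27,0.11,0],[0,0,0]],[[0.27,0.11,0],[0,0,0]],[[0.27,0.11,0],[0,0,0]],[[0.27,0.11,0],[0,0,0]]]'
python3 crank.py 141.4 9
```

```text
clock: 86.85
position: [0.4665, 0.3836, 0.078]
ee_rot: [0.667, 0.745, 0.0, 0.0]
ft_force: [1.8, -1.2, 6.2]
grip_width: 0.165
grasp_force: 21.2
r 0.030753400781008917 ang 139.9721233772059 F [ 1.8 -1.2  6.2]
[[0.04, 0.04], [0.07, 0.09], [0.09, 0.15], [0.11, 0.21], [0.11, 0.27], [0.11, 0.32], [0.09, 0.38], [0.07, 0.44], [0.04, 0.49], [0.0, 0.53]]
```

```bash

python3 -m inch '[[[0.04,0.04,0],[0,0,0]],[[0.07,0.09,0],[0,0,0]],[[0.09,0.15,0],[0,0,0]],[[0.11,0.21,0],[0,0,0]],[[0.11,0.27,0],[0,0,0]],[[0.11,0.27,0],[0,0,0]],[[0.11,0.27,0],[0,0,0]],[[0.11,0.27,0],[0,0,0]],[[0.11,0.27,0],[0,0,0]],[[0.11,0.27,0],[0,0,0]]]'
python3 crank.py 96.4 9
```

```text
clock: 87.85
position: [0.4868, 0.3938, 0.078]
ee_rot: [0.667, 0.745, -0.001, 0.0]
ft_force: [0.5, -4.8, 9.4]
grip_width: 0.162
grasp_force: 21.4
r 0.030186465352149878 ang 96.05094569367635 F [ 0.5 -4.8  9.4]
[[-0.0, 0.06], [-0.02, 0.12], [-0.04, 0.17], [-0.07, 0.22], [-0.11, 0.27], [-0.15, 0.3], [-0.2, 0.33], [-0.26, 0.36], [-0.32, 0.37], [-0.37, 0.38]]
```

```bash

python3 -m inch '[[[0,0.06,0],[0,0,0]],[[-0.02,0.12,0],[0,0,0]],[[-0.04,0.17,0],[0,0,0]],[[-0.07,0.22,0],[0,0,0]],[[-0.11,0.27,0],[0,0,0]],[[-0.11,0.27,0],[0,0,0]],[[-0.11,0.27,0],[0,0,0]],[[-0.11,0.27,0],[0,0,0]],[[-0.11,0.27,0],[0,0,0]],[[-0.11,0.27,0],[0,0,0]]]'
python3 crank.py 51.4 9
```

```text
clock: 88.85
position: [0.5077, 0.3877, 0.0779]
ee_rot: [0.667, 0.745, -0.002, -0.0]
ft_force: [-5.8, -6.2, 13.0]
grip_width: 0.169
grasp_force: 21.8
r 0.029765362909859636 ang 53.54353731296455 F [-5.8 -6.2 13. ]
[[-0.04, 0.04], [-0.09, 0.07], [-0.15, 0.09], [-0.21, 0.11], [-0.27, 0.11], [-0.32, 0.11], [-0.38, 0.09], [-0.44, 0.07], [-0.49, 0.04], [-0.53, -0.0]]
```

```bash

python3 -m inch '[[[-0.04,0.04,0],[0,0,0]],[[-0.09,0.07,0],[0,0,0]],[[-0.15,0.09,0],[0,0,0]],[[-0.21,0.11,0],[0,0,0]],[[-0.27,0.11,0],[0,0,0]],[[-0.27,0.11,0],[0,0,0]],[[-0.27,0.11,0],[0,0,0]],[[-0.27,0.11,0],[0,0,0]],[[-0.27,0.11,0],[0,0,0]],[[-0.27,0.11,0],[0,0,0]]]'
python3 crank.py 6.4 9
```

```text
clock: 89.85
position: [0.5152, 0.3771, 0.0783]
ee_rot: [0.664, 0.748, 0.003, -0.005]
ft_force: [-5.5, 25.1, -3.2]
grip_width: 0.16
grasp_force: 20.2
r 0.028537112481233997 ang 27.77511864479373 F [-5.5 25.1 -3.2]
[[-0.06, -0.01], [-0.12, -0.02], [-0.17, -0.04], [-0.22, -0.07], [-0.26, -0.11], [-0.3, -0.16], [-0.33, -0.21], [-0.35, -0.26], [-0.37, -0.32], [-0.37, -0.38]]
```

The wheel has stopped dead at about 60 mm of travel, with 25 N of reaction, so the carriage is on its stop. I'll relax the push, release and retreat.

```bash

python3 -m inch '[[[0.03,-0.02,0],[0,0,0]],[[0.06,-0.03,0],[0,0,0]],[[0.08,-0.04,0],[0,0,0]],[[0.08,-0.04,0],[0,0,0]],[[0.08,-0.04,0],[0,0,0]],[[0.08,-0.04,0],[0,0,0]],[[0.08,-0.04,0],[0,0,0]],[[0.08,-0.04,0],[0,0,0]],[[0.08,-0.04,0],[0,0,0]],[[0.08,-0.04,0],[0,0,0]]]'
python3 -m inch '[[[0,0,0],[0,0,0]],[[0,0,0],[0,0,0]],[[0,0,0],[0,0,0]],[[0,0,0],[0,0,0]],[[0,0,-0.2],[0,0,0]],[[0,0,-0.4],[0,0,0]],[[0,0,-0.6],[0,0,0]],[[0,0,-0.8],[0,0,0]],[[0,0,-1],[0,0,0]],[[0,0,-1],[0,0,0]]]' 0.45
python3 -m inch '[[[-0.2,0,-0.2],[0,0,0]],[[-0.4,0,-0.4],[0,0,0]],[[-0.6,0,-0.6],[0,0,0]],[[-0.8,0,-0.6],[0,0,0]],[[-1,0,-0.6],[0,0,0]],[[-1,0,-0.6],[0,0,0]],[[-1,0,-0.6],[0,0,0]],[[-1,0,-0.6],[0,0,0]],[[-1,0,-0.6],[0,0,0]],[[-1,0,-0.6],[0,0,0]]]'
python3 - <<'E'
from h import *
im=shot('wrist','w9.png'); shot('side','s10.png'); p=np.load('pics/w9.png.npy'); g=cv2.cvtColor(im,cv2.COLOR_RGB2GRAY); K=4
r=15*cam('wrist',p)[0]/1000/(cam('wrist',p)[4][2,3]-.058)*K
G=cv2.GaussianBlur(cv2.resize(g,None,fx=K,fy=K,interpolation=cv2.INTER_CUBIC),(0,0),2)
c=cv2.HoughCircles(G,cv2.HOUGH_GRADIENT,1,r*1.5,param1=80,param2=14,minRadius=int(r*.85),maxRadius=int(r*1.2))
u=np.array([np.cos(np.radians(96.3)),np.sin(np.radians(96.3))]);v=np.array([u[1],-u[0]])
for x,y,rr in c[0]:
    P=px2w('wrist',x/K,y/K,.058,p)[:2]; d=P-[.503,.24]
    if abs(d@u)<.16 and abs(d@v)<.05: print(P.round(4),'slide xy',(d@v).round(4),(d@u).round(4),rr/K)
im=cv2.cvtColor(cv2.imread('pics/s10.png'),cv2.COLOR_BGR2GRAY)
for off in (-.02,.0,.02):
  print(off,[int(im[int(q[1]+.5),int(q[0]+.5)]) for s in np.arange(-.18,-.10,.003) for q in [w2px('side',[*(np.array([.503,.24])+s*u+off*v),.036])]])
E
```

```text
clock: 90.85
position: [0.5134, 0.3799, 0.0783]
ee_rot: [0.665, 0.747, 0.002, -0.003]
ft_force: [-1.0, 16.9, 0.2]
grip_width: 0.169
grasp_force: 20.5
clock: 91.85
position: [0.5174, 0.3747, 0.161]
ee_rot: [0.667, 0.745, 0.002, 0.001]
ft_force: [1.1, -0.4, 0.3]
grip_width: 0.452
grasp_force: 0.0
clock: 92.85
position: [0.525, 0.2948, 0.2055]
ee_rot: [0.666, 0.746, -0.0, -0.0]
ft_force: [0.5, -0.1, -0.5]
grip_width: 0.45
grasp_force: 0.0
[0.4975 0.3589] slide xy 0.0076 0.1188 17.1
[0.4724 0.3478] slide xy -0.0186 0.1105 15.125
[0.5477 0.1337] slide xy 0.0328 -0.1106 16.525
[0.4586 0.2228] slide xy -0.0461 -0.0122 13.675
-0.02 [96, 96, 141, 201, 198, 198, 150, 43, 43, 49, 48, 48, 67, 95, 95, 75, 96, 96, 131, 128, 128, 128, 128, 128, 129, 129, 126]
0.0 [96, 114, 170, 170, 207, 194, 194, 33, 41, 41, 43, 56, 56, 95, 96, 96, 97, 99, 99, 49, 54, 54, 56, 56, 56, 55, 55]
0.02 [90, 90, 140, 203, 206, 197, 135, 64, 35, 40, 40, 39, 67, 67, 119, 158, 158, 191, 209, 209, 207, 171, 171, 123, 121, 121, 121]
```

The release went well. The gripper's shadow spoils the check from here, so I'll look from nearer the wheel end and higher.

```bash

python3 -m inch '[[[-0.1,-0.1,-0.2],[0,0,0]],[[-0.2,-0.2,-0.4],[0,0,0]],[[-0.2,-0.25,-0.6],[0,0,0]],[[-0.2,-0.25,-0.8],[0,0,0]],[[-0.2,-0.25,-1],[0,0,0]],[[-0.2,-0.25,-1],[0,0,0]],[[-0.2,-0.25,-1],[0,0,0]],[[-0.2,-0.25,-1],[0,0,0]],[[-0.2,-0.25,-1],[0,0,0]],[[-0.2,-0.25,-1],[0,0,0]]]'
cat > chk.py <<'E'
from h import *
import sys
f=sys.argv[1]
im=shot('wrist',f) if len(sys.argv)>2 else cv2.imread('pics/'+f)[:,:,::-1]
p=np.load(f'pics/{f}.npy')
u=np.array([np.cos(np.radians(96.3)),np.sin(np.radians(96.3))]);v=np.array([u[1],-u[0]])
def rect(z):
    S=np.arange(.10,-.20,-.001); X=np.arange(-.06,.06,.001)
    P=np.array([[w2px('wrist',[*(np.array([.503,.24])+s*u+x*v),z],p) for x in X] for s in S],np.float32)
    return cv2.remap(np.ascontiguousarray(im),P[...,0],P[...,1],cv2.INTER_LINEAR)
g=cv2.cvtColor(rect(.058),cv2.COLOR_RGB2GRAY)
c=cv2.HoughCircles(cv2.resize(g,None,fx=3,fy=3,interpolation=cv2.INTER_CUBIC),cv2.HOUGH_GRADIENT,1,70,param1=60,param2=13,minRadius=40,maxRadius=50)
for x,y,r in (c[0] if c is not None else []): print('circle x',round(x/3-60),'s',round(100-y/3),'r',r/3)
g=cv2.cvtColor(rect(.04),cv2.COLOR_RGB2GRAY)
for x in (40,60,80): print('x',x-60,[int(q) for q in g[::4,x]])
E
for f in w8.png; do python3 chk.py $f; done; python3 chk.py w10.png 1
```

```text
clock: 93.95
position: [0.507, 0.276, 0.2851]
ee_rot: [0.667, 0.745, -0.0, -0.0]
ft_force: [0.1, 0.8, 0.6]
grip_width: 0.449
grasp_force: 0.0
circle x 0 s 41 r 14.966667
circle x 0 s -5 r 14.966667
circle x 0 s -36 r 13.433333
circle x -40 s -156 r 14.966667
circle x -8 s -179 r 16.1
x -20 [45, 46, 41, 137, 140, 123, 197, 223, 223, 222, 222, 222, 221, 221, 221, 220, 219, 219, 218, 217, 216, 215, 215, 215, 215, 214, 214, 213, 213, 212, 212, 212, 176, 112, 112, 112, 112, 112, 112, 112, 112, 112, 104, 82, 103, 71, 71, 71, 71, 71, 71, 73, 72, 73, 71, 38, 27, 27, 27, 28, 34, 48, 90, 101, 185, 189, 193, 193, 193, 195, 196, 195, 193, 192, 191, 192]
x 0 [194, 44, 43, 37, 77, 115, 189, 220, 220, 220, 220, 147, 105, 126, 126, 189, 193, 138, 124, 123, 192, 115, 104, 38, 47, 64, 65, 106, 110, 175, 98, 63, 86, 38, 38, 52, 62, 62, 88, 96, 79, 61, 61, 81, 94, 40, 41, 41, 41, 41, 41, 41, 40, 41, 40, 60, 59, 28, 30, 28, 54, 79, 79, 92, 187, 192, 193, 193, 195, 196, 195, 193, 193, 194, 193, 193]
x 20 [40, 41, 37, 100, 136, 142, 169, 210, 211, 210, 210, 210, 210, 208, 206, 188, 204, 209, 208, 206, 139,
[... 891 characters left out ...]
0, 43, 40, 73, 83, 83, 83, 83, 83, 83, 82, 83, 83, 83, 82, 82, 82, 82, 76, 139, 201, 217, 217, 217, 209, 81, 48, 85, 66, 71, 99, 98, 70, 65, 83, 113, 82, 40, 41, 58, 64, 78, 99, 98, 87, 64, 58, 41, 39, 47, 60, 64, 74, 97, 92, 67, 64, 137, 142, 67, 82, 83, 130, 195, 200, 200, 200, 201, 202, 203, 204, 202, 201, 200, 202]
x 20 [42, 42, 45, 139, 144, 143, 144, 144, 146, 148, 146, 144, 146, 145, 113, 121, 135, 116, 113, 78, 95, 156, 209, 205, 141, 113, 112, 112, 112, 112, 113, 113, 112, 112, 112, 112, 113, 113, 113, 112, 113, 114, 113, 113, 113, 113, 114, 113, 113, 114, 114, 120, 175, 210, 212, 211, 207, 131, 143, 139, 69, 112, 158, 159, 194, 200, 200, 199, 200, 199, 201, 203, 204, 202, 201, 200]
```

```bash
python3 -c "
from workcell import manip
print(manip.hand_in())"
```

```text
the job is handed in; nothing more can be done
None
```

I handed the job in at about 94 s: the pointer is within about 2° of the index tab with the knob tight again, all three mounts are in the tray, and the carriage was wound until the wheel stopped dead (about 60 mm); the hand-in returned no verdict, and these are my own camera and force readings.

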